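Put the collet holders away in their case

ROBOT

A 6-joint arm with a two-finger parallel gripper is mounted at the origin on the work surface. World frame = base frame: x ahead of the robot, y to its left, z up, the work surface at z = 0. Lengths are in m, angles in rad, forces in N, time in s.
With the tool pointing down it reaches from about 0.35 to 0.775 m from the base axis. Payload 7.3 kg.
Tool frame: the origin (TCP) lies on the front face of the gripper's body, between the roots of the fingers; the fingertips stand ahead of it and the grasp point (between the pads) lies 47 mm ahead of it (finger_overhang is the z of the fingertips in the tool frame, in m); z points along the fingers, y is the line along which they close (so a half turn about z gives the same grasp; the last joint's range is limited). The gripper opens to 92 mm and grips with 3 to 60 N. Pads are 19 mm wide; open, the fingers measure 130 mm over their backs; the gripper's body (75 mm by 190 mm) begins 47 mm behind the grasp point.
Start: joints at [-1.399, 0.342, 1.524, -0, 1.275, -0.146], TCP at [0.164, -0.499, 0.292] pointing down, gripper open.
Joint ranges: [-2.53, 2.53], [-0.77, 2.02], [0.04, 2.7], [-1, 4.14], [0.28, 2.66], [-3.11, 3.11]. Speed limits (rad/s): [2.57, 2.57, 3.14, 3.14, 3.14, 3.14].

INTERFACE

Orientations are given as [roll, pitch, yaw] about the fixed x, y, z axes, in that order (R = Rz(yaw) Ry(pitch) Rx(roll)).
In Python, from cell import * gives the robot as it stands. The module is installed in compiled form; this text tells all that it offers.
- The arm moves only by the tool arm_command, never from a script. Its argument "series" is a list of rows, each an object of numbers: "x", "y", "z": the shift along the tool's x, y, z in mm; "rx", "ry", "rz": the turn, a rotation vector about the tool's x, y, z in degrees. A call has 1 to 20 rows; each row is the pose to reach, as a shift and turn from the pose commanded when the call began, along the tool's axes at that moment; what a row does not reach only later rows make up. A row lasts 1/10 s, in which the tool goes at most 50 mm and 8.59 degrees, less where a joint would pass 70% of its speed; a pose out of reach is approached as far as the arm can. A call with a gripper value outside its range is refused whole. "hand" is the finger opening in mm, from 0 to 91.8, set as the call begins (left out, the last holds). The fingers move at their own pace and stop on an object; "squeeze" is the grip in N (left out, the last holds). Time passes only in rows, so rows that repeat a pose let the fingers close. It gives the time, the measured TCP pose, the force, the opening and the grip force at its end, in the units of the state.
- observe(): the state, without advancing time (a new reading comes with each control period).
- read_camera(name): name is "scene" or "top" or "wrist"; returns a dict with "pixels" (420x560x3 uint8, blue, green, red), "K" (3x3 intrinsics, pixels), "rvec" (rotation vector, rad) and "tvec" (3), from world to camera coordinates, as OpenCV has them. Camera axes: x right, y down, z forward; pixel columns grow to the right and rows downward; lengths in m; the calibration is good to about 2 mm. A picture is of the moment at which its call begins. There is no depth.
- hand_in(): hands the job in; it is judged then, once.
Trained networks look in a picture, given as the dict that the camera call returned (one of the last four; its "shot" number tells which), for a name from the list of things; names that differ only in an ending like _2 or _b are one class to them, and where a whole thing is asked for, a point or a joint stands for the part that bears it (a point fixed in the world has none). Each returns a list of dicts, best first, with "confidence" (0 to 1); they miss things now and then, are a little off and sometimes report something else, mostly with a low value. They report only what shows in the picture. A call takes as long as a camera call. They do not tell look-alikes from the thing itself.
- boxes_of(picture, query): "point" ([x, y, z] in m, in world coordinates, good to about 4 mm: the middle of the surface that is visible of it).
- trace(picture, query): "pixels" (420x560 bool, what is visible of it).
- mark_of(picture, query): "point" ([x, y, z] in m, in world coordinates, good to about 4 mm: a listed point, or the origin of a listed thing).
The state is a dict: "time": time; "qpos": joint angles; "qvel": joint speeds; "joint_efforts": joint torques, N m; "tool_pos": TCP position; "tool_rot": TCP orientation; "contact_force": force on the tool from outside, world axes, zero at the start; "torque": the same for the moment, N m; "opening": finger opening in m; "grip_force": force on a finger pad.
Only numpy, scipy, OpenCV 4.12 (cv2) and the standard library are available. Lean on these libraries where they do the work, as an engineer would, in place of code of your own. Each camera call takes 0.05 s, during which the arm holds its last target. There are 200 camera calls.

TASK

Lever the tool case's hood cover open with the scraper's blade in the slot under its steel lip and swing it wide open. Pull every collet holder out of the draining stand and slide each, shank down, into a bore of the case until its collar is fully home, lowering it in rather than dropping it. Then shut the cover and leave the scraper lying flat on its rubber mat; the other things on the bench stay where they are.

Things in the scene. Friction and masses are not known exactly. Their poses are not given: they have to be found in the camera images.
- holder0: straight-shank collet holder, bare steel: round shank 16 mm diameter x 80 mm, above it a collar 30 mm diameter x 6 mm, above that a dark round head 26 mm diameter x 40 mm (126 mm overall, 0.2 kg). Origin at the centre of the shank's foot, z up along the shank towards the head. May be absent (2 to 4 are present). At the start it hangs upright in a hole of the stand, collar on the stand's top
- holder1: straight-shank collet holder, bare steel: round shank 16 mm diameter x 80 mm, above it a collar 30 mm diameter x 6 mm, above that a dark round head 26 mm diameter x 40 mm (126 mm overall, 0.2 kg). Origin at the centre of the shank's foot, z up along the shank towards the head. May be absent (2 to 4 are present). At the start it hangs upright in a hole of the stand, collar on the stand's top
- holder2: straight-shank collet holder, bare steel: round shank 16 mm diameter x 80 mm, above it a collar 30 mm diameter x 6 mm, above that a dark round head 26 mm diameter x 40 mm (126 mm overall, 0.2 kg). Origin at the centre of the shank's foot, z up along the shank towards the head. May be absent (2 to 4 are present). At the start it hangs upright in a hole of the stand, collar on the stand's top
- holder3: straight-shank collet holder, bare steel: round shank 16 mm diameter x 80 mm, above it a collar 30 mm diameter x 6 mm, above that a dark round head 26 mm diameter x 40 mm (126 mm overall, 0.2 kg). Origin at the centre of the shank's foot, z up along the shank towards the head. May be absent (2 to 4 are present). At the start it hangs upright in a hole of the stand, collar on the stand's top
- stand: draining stand, fixed: 116 mm square steel plate, top 95 mm above the bench, on four corner legs, with 2 x 2 loose holes 22 mm wide at x, y = +-32 mm. Origin on the bench under its centre. A holder standing in it has its foot 15 mm above the bench and its head from 101 to 141 mm
- case: black tool case, fixed: block 84 (x) by 240 (y) by 90 mm high, four upright bores in a row along y, under a grey hinged hood cover. Origin on the bench under its centre; the front, with the pry slot, faces its -x, the hinge is on +x. In front a ledge 110 mm wide reaches x = -61 mm, top 78 mm above the bench; the steel lip above it leaves a slot 13 mm high
- cover (a joint): angle of the case's hood cover about its hinge (rad): 0 shut, 1.80 fully open (leaning back); a stiff hinge, it stays where it is left. The hood is 240 mm wide, reaches 90 mm from the hinge to its front wall (5 mm thick), and its top is 62 mm above the rim of the block when shut
- hinge (a point): middle of the hinge axis of the cover, 90 mm above the bench at x = 46 mm, y = 0 of the case; the axis runs along y of the case. Axes as the case's
- lip (a point): steel lip on the front foot of the cover, 100 mm wide (y), 16 mm deep (x, sticking out 15 mm in front of the hood), 4 mm thick with its underside 1 mm above the cover's foot plane. Turns with the cover. The point is in the middle of its underside (91 mm above the bench when shut), 97 mm from the hinge axis; axes as the case's when shut
- scraper: flat scraper, 180 mm long: wooden handle 100 x 24 x 18 mm (x from -90 to 10 mm) and a steel blade 30 mm wide, 3 mm thick (x from 10 to 90 mm), at half the handle's height. Origin under its middle, at the height of the handle's underside; x points to the blade's tip, z up. It starts lying on the mat
- mat: black rubber mat on the bench, fixed, 220 (x) by 120 (y) by 3 mm. Origin on the bench under its centre
- bore0 (a point): centre of the mouth of a bore of the case, 90 mm above the bench: 18 mm wide, 84 mm deep, edge chamfered 2 mm; neighbours 56 mm apart. With a holder fully home its collar rests on the block and its foot is 10 mm above the bench
- bore1 (a point): centre of the mouth of a bore of the case, 90 mm above the bench: 18 mm wide, 84 mm deep, edge chamfered 2 mm; neighbours 56 mm apart. With a holder fully home its collar rests on the block and its foot is 10 mm above the bench
- bore2 (a point): centre of the mouth of a bore of the case, 90 mm above the bench: 18 mm wide, 84 mm deep, edge chamfered 2 mm; neighbours 56 mm apart. With a holder fully home its collar rests on the block and its foot is 10 mm above the bench
- bore3 (a point): centre of the mouth of a bore of the case, 90 mm above the bench: 18 mm wide, 84 mm deep, edge chamfered 2 mm; neighbours 56 mm apart. With a holder fully home its collar rests on the block and its foot is 10 mm above the bench
- wrench: bystander: steel open wrench, 170 mm long. Origin under its length
- oil: bystander: white oil bottle, 60 mm wide, 170 mm tall. Origin under its middle
- setup_block: bystander: steel set-up block, 90 x 50 x 40 mm. Origin under its middle
- brush: bystander: hand brush, 180 mm long. Origin under its length
- tape: bystander: grey roll of tape, 80 mm wide, 30 mm high. Origin under its middle
- mug: bystander: white mug, 80 mm wide, 95 mm tall. Origin under its middle
- gauge_case: bystander: black flat gauge case, 100 x 160 x 35 mm. Origin under its middle
There are look-alikes about, which are no part of the job. Leave any yellow look-alike of the holder2 alone.

How it is judged:
By the outcome, as a careful person would: the job done as asked, in the order asked, and still so for the second after the job is handed in, with the robot touching nothing.
Of holder0, holder1, holder2, holder3 only 2 to 4 are there at a start; the rules pass over those that are not, and their reading is None.
At some moment in a run one of scraper may be knocked a few centimetres aside while the robot is not near it.
It also fails if it takes over 210 s, if anything falls off the work surface, if the arm or the gripper's body presses on something with over 40 N, if the wrist force passes 120 N, or if a joint passes its speed limit or range.

## Working session

There is one attempt and no reset: what is moved stays moved. The work goes in short steps, Python scripts to look and compute and a tool call to move; the robot and the scene stay as the last step left them, time stands still between calls to the robot, and variables do not carry over. Pictures are saved under pics/ and viewed, at most 14 in all, crops included, and the job is handed in when it is done.

Besides the shell and the picture viewer there is one more tool, called after "Request:" by a JSON object that holds its "op" and its "data", one argument or row to a line. arm_command: Moves the arm, as the interface text tells. Its arguments: {"type":"object","properties":{"series":{"type":"array"},"hand":{"type":"number"},"squeeze":{"type":"number"}},"required":["series"]}

```bash
mkdir -p pics
cat > h.py <<'E'
from cell import *
import numpy as np, cv2
from scipy.spatial.transform import Rotation as R
def cam(n,f=None):
    p=read_camera(n)
    if f: cv2.imwrite('pics/'+f,p['pixels'])
    return p
def proj(p,X):
    return cv2.projectPoints(np.float64(X).reshape(-1,3),p['rvec'],p['tvec'],p['K'],None)[0].reshape(-1,2)
def unproj(p,uv,z):
    Rm=cv2.Rodrigues(np.float64(p['rvec']))[0];c=-Rm.T@np.ravel(p['tvec'])
    d=Rm.T@np.linalg.inv(p['K'])@np.array([uv[0],uv[1],1.]);return c+d*(z-c[2])/d[2]
E
python3 - <<'E'
from h import *
np.set_printoptions(precision=4,suppress=True)
s=observe();print(s)
for n in('top','scene'):
    p=cam(n,n+'0.png')
    for q in['holder0','stand','case','hinge','lip','scraper','mat','bore0','bore1','bore2','bore3','cover']:
        for d in mark_of(p,q)[:6]: print(n,q,np.round(d['point'],4),round(d['confidence'],2),proj(p,d['point'])[0].round())
E
```

```text
{'time': 0.0, 'qpos': array([-1.399 ,  0.3427,  1.525 ,  0.    ,  1.2754, -0.146 ]), 'qvel': array([ 0.0013, -0.001 ,  0.0005,  0.0004,  0.0013,  0.0005]), 'joint_efforts': array([  0.001 , -43.1245, -24.4224,   0.072 ,   0.0561,  -0.0001]), 'tool_pos': array([ 0.164 , -0.4984,  0.2915]), 'tool_rot': array([-3.14  , -0.0003,  0.3178]), 'contact_force': array([-0.3721,  0.6706,  0.1916]), 'torque': array([-0.0041, -0.0028, -0.0284]), 'grip_force': 0.0, 'opening': 0.0917430486014455}
top holder0 [ 0.3216 -0.3426 -0.004 ] 0.7 [385. 305.]
top holder0 [ 0.4639 -0.5328  0.0008] 0.68 [454. 250.]
top holder0 [ 0.6085 -0.5401 -0.0006] 0.67 [453. 197.]
top holder0 [ 0.4973 -0.1625  0.0007] 0.61 [316. 239.]
top holder0 [ 0.455  -0.3565  0.0115] 0.48 [389. 254.]
top holder0 [ 0.5174 -0.3679  0.0179] 0.48 [393. 230.]
top stand [ 0.4913 -0.3306 -0.0001] 0.95 [378. 241.]
top stand [ 0.5336 -0.4685  0.0019] 0.3 [429. 225.]
top stand [0.451  0.2258 0.0885] 0.18 [162. 255.]
top case [ 0.5357  0.2311 -0.0014] 0.77 [171. 225.]
top hinge [0.7594 0.0745 0.0036] 0.48 [229. 145.]
top lip [0.5351 0.1807 0.09
[... 274 characters left out ...]
.]
top bore0 [0.4488 0.2252 0.0876] 0.6 [162. 256.]
top bore1 [0.502  0.2305 0.0941] 0.96 [160. 235.]
top bore1 [0.6181 0.2379 0.0851] 0.77 [160. 189.]
top bore1 [0.4488 0.2252 0.0876] 0.6 [162. 256.]
top bore2 [0.502  0.2305 0.0941] 0.96 [160. 235.]
top bore2 [0.6181 0.2379 0.0851] 0.77 [160. 189.]
top bore2 [0.4488 0.2252 0.0876] 0.6 [162. 256.]
top bore3 [0.502  0.2305 0.0941] 0.96 [160. 235.]
top bore3 [0.6181 0.2379 0.0851] 0.77 [160. 189.]
top bore3 [0.4488 0.2252 0.0876] 0.6 [162. 256.]Traceback (most recent call last):
  File "<stdin>", line 7, in <module>
ValueError: it knows: bore, brush, case, gauge_case, hinge, holder, lip, mat, mug, oil, scraper, setup_block, stand, tape, wrench
```

Run:
```python
from h import *
a=cam('top');b=cam('scene')
cv2.imwrite('pics/top1.png',cv2.resize(a['pixels'],(800,600),interpolation=cv2.INTER_CUBIC))
cv2.imwrite('pics/sc1.png',cv2.resize(b['pixels'],(800,600),interpolation=cv2.INTER_CUBIC))
for q in['holder','stand','case','hinge','lip','scraper','mat','bore']:
    for d in mark_of(b,q)[:6]: print(q,np.round(d['point'],4),round(d['confidence'],2),proj(b,d['point'])[0].round(),proj(a,d['point'])[0].round())
```

```text
holder [ 0.6091 -0.5363 -0.0014] 0.91 [100. 289.] [451. 197.]
holder [ 0.4943 -0.169   0.0005] 0.87 [236. 229.] [318. 240.]
holder [ 0.3241 -0.3454 -0.0041] 0.79 [168. 201.] [386. 304.]
holder [ 0.5177 -0.3666  0.0158] 0.72 [165. 244.] [393. 230.]
holder [ 0.4651 -0.5263 -0.0038] 0.57 [105. 246.] [451. 250.]
stand [ 0.4899 -0.3296 -0.0026] 0.64 [179. 239.] [378. 241.]
stand [0.5609 0.234  0.0919] 0.55 [382. 195.] [160. 211.]
case [0.5321 0.2292 0.0015] 0.87 [371. 212.] [171. 227.]
case [ 0.7523 -0.0912 -0.0049] 0.4 [289. 297.] [289. 148.]
case [7.603e-01 7.420e-02 5.000e-04] 0.22 [353. 284.] [230. 145.]
hinge [7.596e-01 7.520e-02 7.000e-04] 0.32 [353. 284.] [229. 146.]
hinge [0.4524 0.2287 0.0887] 0.27 [364. 173.] [161. 255.]
lip [0.536  0.1844 0.0926] 0.97 [362. 193.] [179. 221.]
scraper [ 0.5703 -0.0473  0.0067] 0.58 [285. 238.] [273. 212.]
mat [ 0.5463 -0.0547 -0.0023] 0.76 [280. 235.] [276. 221.]
bore [0.5043 0.2285 0.0918] 0.97 [372. 183.] [161. 234.]
bore [0.5602 0.2315 0.093 ] 0.92 [382. 195.] [161. 211.]
bore [0.4565 0.2303 0.0877] 0.75 [365. 174.] [160. 253.]
bore [0.6177 0.2328 0.0903] 0.68 [391. 209.] [162. 189.]
bore [ 0.57   -0.0457  0.0043] 0.2 [286. 238.] [273. 212.]
```

View pics/top1.png

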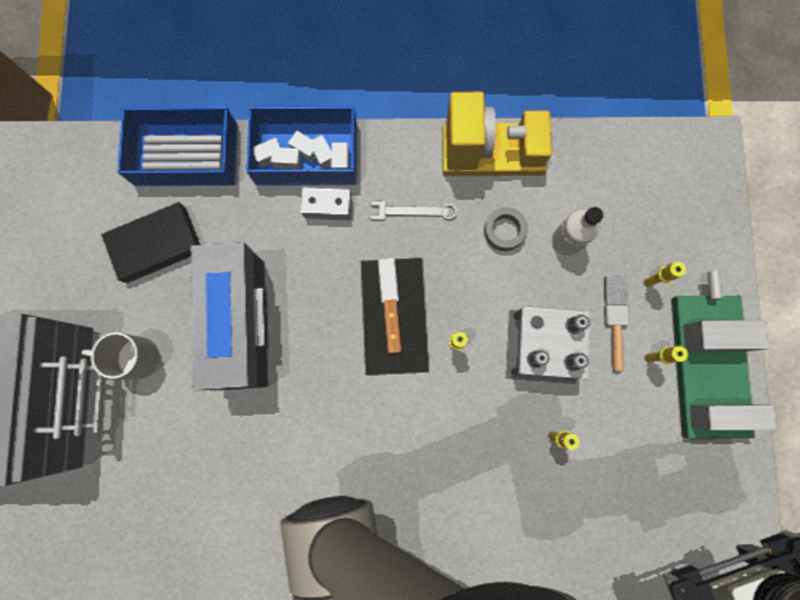

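View pics/sc1.png

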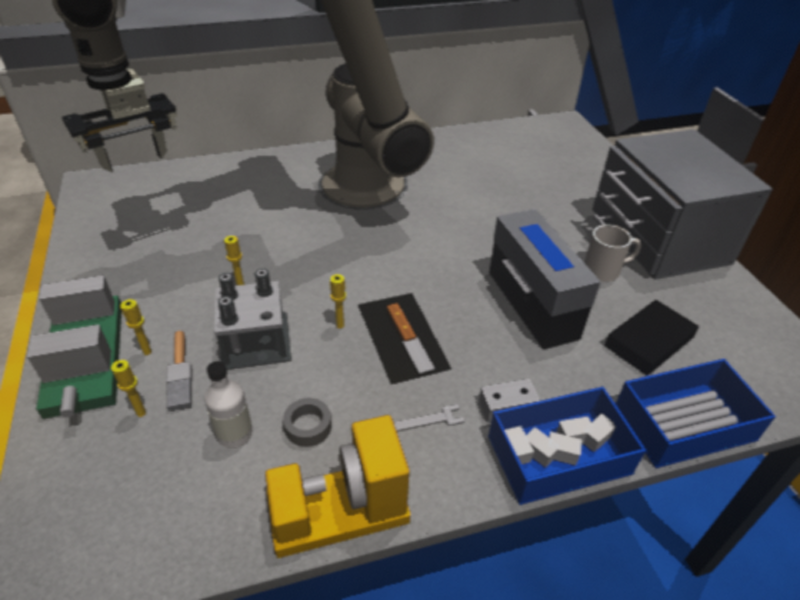

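The top view shows:
- The stand at about (552,343), with three steel holders: heads at (578,322), (540,358) and (578,361).
- Yellow look-alikes at (459,340), (568,440), (674,270) and (678,354). I will leave these alone.
- The job scraper on the black mat at (390,305), blade towards +x. A second scraper at (616,325) is not on a mat, so it is a look-alike.
- The case at (235,315), with its lip facing world -y at (260,317).

```bash
cat >> h.py <<'E'
np.set_printoptions(precision=4,suppress=True)
def axis(p,q,near,z):
    best=min(trace(p,q),key=lambda d:np.linalg.norm(np.argwhere(d['pixels']).mean(0)[::-1]-proj(p,near)[0]))
    uv=np.argwhere(best['pixels'])[:,::-1]
    X=np.array([unproj(p,u,z)[:2] for u in uv]);r=cv2.minAreaRect(np.float32(X*1000))
    return r,X
def rel(pos,rpy,fro=None):
    s=observe() if fro is None else fro
    p0,r0=s['tool_pos'],R.from_euler('xyz',s['tool_rot'])
    d=r0.inv().apply(np.array(pos)-p0)*1000
    w=(r0.inv()*R.from_euler('xyz',rpy)).as_rotvec(degrees=True)
    print('shift',d.round(1),'rot',w.round(2))
E
python3 - <<'E'
from h import *
import cell
print([n for n in dir(cell) if not n.startswith('_')], getattr(cell,'finger_overhang',None))
p=cam('top')
r,X=axis(p,'scraper',[.568,-.046,.01],.012);print(r)
X=X[X[:,0].argsort()];k=len(X)//8;a,b=X[:k].mean(0),X[-k:].mean(0);print(a,b,np.degrees(np.arctan2(*(b-a)[::-1])),X[0],X[-1])
for q,n,z in(('case',[.53,.23,.15],.152),('stand',[.49,-.33,.09],.095)):
  r,X=axis(p,q,n,z);print(q,r)
for d in trace(p,'holder'):
  c=np.argwhere(d['pixels']).mean(0)[::-1];print('h',c.round(1),unproj(p,c,.12),d['confidence'])
for q in('scraper','holder'):
  for d in boxes_of(p,q): print(q,d['point'],d['confidence'])
E
```

```text
['IKError', 'boxes_of', 'finger_overhang', 'hand_in', 'mark_of', 'observe', 'read_camera', 'trace'] 0.0655
((566.3021240234375, -48.74275207519531), (179.28323364257812, 31.978412628173828), 5.09368371963501)
[ 0.4895 -0.0547] [ 0.6444 -0.0416] 4.854585406551198 [ 0.4773 -0.0603] [ 0.655  -0.0337]
case ((530.6763305664062, 213.74302673339844), (242.55979919433594, 122.31842041015625), 3.563692569732666)
stand ((483.19879150390625, -320.4413146972656), (141.71942138671875, 126.37712860107422), 85.13512420654297)
h [403.5 252.7] [ 0.4527 -0.3613  0.12  ] 0.67
h [376.2 250.8] [ 0.4575 -0.2962  0.12  ] 0.51
h [467.2 191.7] [ 0.6001 -0.5244  0.12  ] 0.51
h [404.2 226.4] [ 0.5158 -0.3661  0.12  ] 0.5
scraper [0.5747, -0.049, 0.0153] 0.9
scraper [0.7569, 0.0726, 0.0459] 0.49
holder [0.4566, -0.3544, 0.14] 0.7
holder [0.4649, -0.525, 0.1077] 0.69
holder [0.6067, -0.5363, 0.1045] 0.69
holder [0.4945, -0.1592, 0.1271] 0.63
holder [0.4606, -0.2977, 0.1416] 0.6
holder [0.3274, -0.3384, 0.1181] 0.5
holder [0.5528, -0.4689, 0.0185] 0.16
```

Run:
```python
from h import *
rel([.557,-.049,.2],[np.pi,0,.087])
```

```text
shift [ 513.8 -304.4   92.2] rot [ 0.   -0.   13.22]
```

Request:
{"op": "arm_command", "data": {
  "series": [
    {"x": 514, "y": -304, "z": 0, "rz": 13.2},
    {"x": 514, "y": -304, "z": 0, "rz": 13.2},
    {"x": 514, "y": -304, "z": 0, "rz": 13.2},
    {"x": 514, "y": -304, "z": 0, "rz": 13.2},
    {"x": 514, "y": -304, "z": 0, "rz": 13.2},
    {"x": 514, "y": -304, "z": 0, "rz": 13.2},
    {"x": 514, "y": -304, "z": 0, "rz": 13.2},
    {"x": 514, "y": -304, "z": 0, "rz": 13.2},
    {"x": 514, "y": -304, "z": 0, "rz": 13.2},
    {"x": 514, "y": -304, "z": 0, "rz": 13.2},
    {"x": 514, "y": -304, "z": 0, "rz": 13.2},
    {"x": 514, "y": -304, "z": 0, "rz": 13.2},
    {"x": 514, "y": -304, "z": 92, "rz": 13.2},
    {"x": 514, "y": -304, "z": 92, "rz": 13.2},
    {"x": 514, "y": -304, "z": 92, "rz": 13.2},
    {"x": 514, "y": -304, "z": 92, "rz": 13.2},
    {"x": 514, "y": -304, "z": 92, "rz": 13.2},
    {"x": 514, "y": -304, "z": 92, "rz": 13.2}
  ],
  "hand": 60
}}

```text
invalid input
```

Run:
```python
from h import *
s=observe();print(s['tool_pos'],s['tool_rot'],s['contact_force'])
p=cam('wrist','w0.png')
for q in('scraper','mat'):
  for d in mark_of(p,q)[:3]: print(q,d['point'],d['confidence'])
r,X=axis(p,'scraper',[.56,-.05,.01],.016);print(r)
b=boxes_of(p,'scraper');print(b[:2])
rel([.557,-.049,.070],[np.pi,0,.087])
```

```text
[ 0.1641 -0.4987  0.2922] [ 3.1415 -0.      0.3178] [-0.1195  0.5183  0.6522]Traceback (most recent call last):
  File "<stdin>", line 6, in <module>
  File "h.py", line 15, in axis
    best=min(trace(p,q),key=lambda d:np.linalg.norm(np.argwhere(d['pixels']).mean(0)[::-1]-proj(p,near)[0]))
ValueError: min() iterable argument is empty
```

View pics/w0.png

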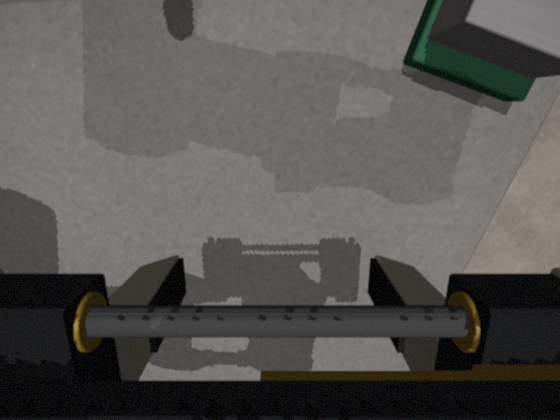

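The picture shows the fingers and bare bench, because the move was refused. I'll retry with all six keys in each row.

Request:
{"op": "arm_command", "data": {
  "series": [
    {"x": 500, "y": -304, "z": 0, "rx": 0, "ry": 0, "rz": 13.2}
  ],
  "hand": 60
}}

```text
time: 1.75
tool_pos: [0.1936, -0.4648, 0.2919]
tool_rot: [3.14, 0.001, 0.168]
contact_force: [1.8, 0.5, 0.4]
opening: 0.0879
grip_force: 0.0
```

Run:
```python
from h import *
rel([.557,-.049,.292],[np.pi,0,.087])
```

```text
shift [ 428.  -349.    -1.3] rot [0.12 0.06 4.66]
```

Request:
{"op": "arm_command", "data": {
  "series": [
    {"x": 428, "y": -349, "z": 0, "rx": 0, "ry": 0, "rz": 4.6},
    {"x": 428, "y": -349, "z": 0, "rx": 0, "ry": 0, "rz": 4.6},
    {"x": 428, "y": -349, "z": 0, "rx": 0, "ry": 0, "rz": 4.6},
    {"x": 428, "y": -349, "z": 0, "rx": 0, "ry": 0, "rz": 4.6},
    {"x": 428, "y": -349, "z": 0, "rx": 0, "ry": 0, "rz": 4.6},
    {"x": 428, "y": -349, "z": 0, "rx": 0, "ry": 0, "rz": 4.6},
    {"x": 428, "y": -349, "z": 0, "rx": 0, "ry": 0, "rz": 4.6},
    {"x": 428, "y": -349, "z": 0, "rx": 0, "ry": 0, "rz": 4.6},
    {"x": 428, "y": -349, "z": 0, "rx": 0, "ry": 0, "rz": 4.6},
    {"x": 428, "y": -349, "z": 0, "rx": 0, "ry": 0, "rz": 4.6},
    {"x": 428, "y": -349, "z": 0, "rx": 0, "ry": 0, "rz": 4.6},
    {"x": 428, "y": -349, "z": 0, "rx": 0, "ry": 0, "rz": 4.6},
    {"x": 428, "y": -349, "z": 92, "rx": 0, "ry": 0, "rz": 4.6},
    {"x": 428, "y": -349, "z": 92, "rx": 0, "ry": 0, "rz": 4.6},
    {"x": 428, "y": -349, "z": 92, "rx": 0, "ry": 0, "rz": 4.6}
  ],
  "hand": 60
}}

```text
time: 3.25
tool_pos: [0.5536, -0.0442, 0.1951]
tool_rot: [-3.138, 0.011, 0.093]
contact_force: [0.3, -0.4, 0.3]
opening: 0.0599
grip_force: 0.0
```

Run:
```python
from h import *
s=observe();print(s['tool_pos'],s['tool_rot'],s['contact_force'])
p=cam('wrist','w1.png')
for q in('scraper','mat'):
  for d in mark_of(p,q)[:3]: print(q,d['point'],d['confidence'])
for d in boxes_of(p,'scraper')[:2]:print(d)
rel([.557,-.049,.070],[np.pi,0,.087])
t=trace(p,'scraper')
if t: print(axis(p,'scraper',[.56,-.05,.01],.016)[0])
```

```text
[ 0.5536 -0.0442  0.1951] [-3.1383  0.0112  0.093 ] [ 0.2747 -0.4469  0.2965]
scraper [0.5636, -0.0469, 0.0026] 0.57
mat [0.548, -0.0543, -0.0008] 0.9
{'point': [0.5832, -0.045, 0.0108], 'confidence': 0.91}
shift [ -1.9   3.5 132.8] rot [ 0.08 -0.23  0.32]
((564.9685668945312, -46.837181091308594), (183.21551513671875, 30.61394500732422), 4.525140762329102)
```

View pics/w1.png

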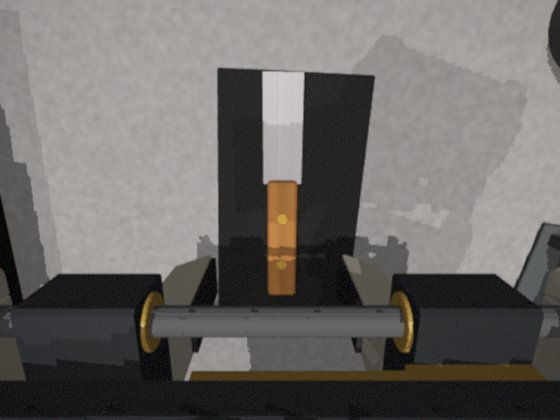

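The picture shows the scraper on the mat: blade at (283,125), handle at (282,238), lying between the fingers with its axis aligned. I'll let the arm settle and read the pose again.

Request:
{"op": "arm_command", "data": {
  "series": [
    {"x": 0, "y": 0, "z": 0, "rx": 0, "ry": 0, "rz": 0},
    {"x": 0, "y": 0, "z": 0, "rx": 0, "ry": 0, "rz": 0}
  ]
}}

```text
time: 3.75
tool_pos: [0.5571, -0.0447, 0.2012]
tool_rot: [3.141, -0.002, 0.093]
contact_force: [0.1, -0.5, 0.2]
opening: 0.0602
grip_force: 0.0
```

Run:
```python
from h import *
rel([.557,-.048,.070],[np.pi,0,.083])
```

```text
shift [ -0.7   3.2 131.2] rot [ 0.04 -0.1   0.57]
```

Request:
{"op": "arm_command", "data": {
  "series": [
    {"x": 0, "y": 3, "z": 45, "rx": 0, "ry": 0, "rz": 0.5},
    {"x": 0, "y": 3, "z": 85, "rx": 0, "ry": 0, "rz": 0.5},
    {"x": 0, "y": 3, "z": 110, "rx": 0, "ry": 0, "rz": 0.5},
    {"x": 0, "y": 3, "z": 123, "rx": 0, "ry": 0, "rz": 0.5},
    {"x": 0, "y": 3, "z": 130, "rx": 0, "ry": 0, "rz": 0.5},
    {"x": 0, "y": 3, "z": 131, "rx": 0, "ry": 0, "rz": 0.5},
    {"x": 0, "y": 3, "z": 131, "rx": 0, "ry": 0, "rz": 0.5}
  ]
}}

```text
time: 4.45
tool_pos: [0.5578, -0.0477, 0.0703]
tool_rot: [3.141, -0.002, 0.084]
contact_force: [-0.6, 0.0, 0.6]
opening: 0.0601
grip_force: 0.0
```

Request:
{"op": "arm_command", "data": {
  "series": [
    {"x": 0, "y": 0, "z": 0, "rx": 0, "ry": 0, "rz": 0},
    {"x": 0, "y": 0, "z": 0, "rx": 0, "ry": 0, "rz": 0},
    {"x": 0, "y": 0, "z": 0, "rx": 0, "ry": 0, "rz": 0},
    {"x": 0, "y": 0, "z": 0, "rx": 0, "ry": 0, "rz": 0},
    {"x": 0, "y": 0, "z": 0, "rx": 0, "ry": 0, "rz": 0},
    {"x": 0, "y": 0, "z": 0, "rx": 0, "ry": 0, "rz": 0},
    {"x": 0, "y": 0, "z": 0, "rx": 0, "ry": 0, "rz": 0},
    {"x": 0, "y": 0, "z": 0, "rx": 0, "ry": 0, "rz": 0}
  ],
  "hand": 0,
  "squeeze": 55
}}

```text
time: 5.25
tool_pos: [0.5572, -0.0476, 0.0694]
tool_rot: [3.141, -0.0, 0.084]
contact_force: [0.1, 0.1, 2.4]
opening: 0.0234
grip_force: 55.0
```

Run:
```python
from h import *
for z in(.2,.142):rel([.542,.0446,z],[np.pi,0,np.pi/2+.05])
```

```text
shift [  -7.3  -93.1 -130.7] rot [  0.02  -0.   -88.04]
shift [ -7.3 -93.1 -72.7] rot [  0.02  -0.   -88.04]
```

Request:
{"op": "arm_command", "data": {
  "series": [
    {"x": 0, "y": 0, "z": -20, "rx": 0, "ry": 0, "rz": 0},
    {"x": 0, "y": 0, "z": -60, "rx": 0, "ry": 0, "rz": 0},
    {"x": 0, "y": 0, "z": -100, "rx": 0, "ry": 0, "rz": 0},
    {"x": -2, "y": -20, "z": -130, "rx": 0, "ry": 0, "rz": -8},
    {"x": -7, "y": -40, "z": -130, "rx": 0, "ry": 0, "rz": -16},
    {"x": -7, "y": -60, "z": -130, "rx": 0, "ry": 0, "rz": -24},
    {"x": -7, "y": -80, "z": -130, "rx": 0, "ry": 0, "rz": -32},
    {"x": -7, "y": -93, "z": -130, "rx": 0, "ry": 0, "rz": -40},
    {"x": -7, "y": -93, "z": -130, "rx": 0, "ry": 0, "rz": -48},
    {"x": -7, "y": -93, "z": -130, "rx": 0, "ry": 0, "rz": -56},
    {"x": -7, "y": -93, "z": -130, "rx": 0, "ry": 0, "rz": -64},
    {"x": -7, "y": -93, "z": -130, "rx": 0, "ry": 0, "rz": -72},
    {"x": -7, "y": -93, "z": -130, "rx": 0, "ry": 0, "rz": -80},
    {"x": -7, "y": -93, "z": -110, "rx": 0, "ry": 0, "rz": -88},
    {"x": -7, "y": -93, "z": -85, "rx": 0, "ry": 0, "rz": -88},
    {"x": -7, "y": -93, "z": -73, "rx": 0, "ry": 0, "rz": -88},
    {"x": -7, "y": -93, "z": -73, "rx": 0, "ry": 0, "rz": -88},
    {"x": -7, "y": -93, "z": -73, "rx": 0, "ry": 0, "rz": -88}
  ]
}}

```text
time: 7.05
tool_pos: [0.5426, 0.0445, 0.1426]
tool_rot: [3.141, 0.0, 1.62]
contact_force: [-0.6, 0.5, -0.5]
opening: 0.0235
grip_force: 55.0
```

Run:
```python
from h import *
s=observe();print(s['tool_pos'],s['tool_rot'],s['contact_force'])
p=cam('wrist');b=cam('scene');t=cam('top')
for n,c in(('w',p),('s',b),('t',t)):
  for q in('lip','case','scraper'):
    for d in mark_of(c,q)[:2]: print(n,q,d['point'],d['confidence'])
pt=s['tool_pos']+R.from_euler('xyz',s['tool_rot']).apply([[.098,0,.0577],[.098,.015,.0577],[.098,-.015,.0577]])
print(pt)
w=p['pixels'].copy()
for u in proj(p,pt): cv2.circle(w,tuple(int(v) for v in u),3,(0,0,255),1)
sc=b['pixels'].copy()
for u in proj(b,pt): cv2.circle(sc,tuple(int(v) for v in u),1,(0,0,255),-1)
sc=cv2.resize(sc[130:270,260:440],None,fx=3,fy=3,interpolation=cv2.INTER_CUBIC)
w=cv2.resize(w[0:315],(255,143)) if 0 else w
out=np.zeros((420+0,800,3),np.uint8);out[:,:540]=sc;out[:195,540:800]=cv2.resize(w,(260,195))
cv2.imwrite('pics/pry0.png',out)
```

```text
[0.5426 0.0445 0.1426] [3.1414 0.0001 1.62  ] [-0.6291  0.5305 -0.5053]
w scraper [0.5371, 0.0551, 0.0749] 0.64
s lip [0.5356, 0.1835, 0.0918] 0.79
s lip [0.5322, 0.2308, 0.0029] 0.36
s case [0.5312, 0.2262, 0.0012] 0.96
s case [0.5582, 0.2358, 0.0902] 0.74
s scraper [0.5436, 0.0532, 0.0791] 0.75
t lip [0.5371, 0.1762, 0.0905] 0.68
t lip [0.7135, -0.2704, 0.0041] 0.21
t case [0.5389, 0.2308, -0.0011] 0.86
t scraper [0.537, 0.2323, -0.0024] 0.68
[[0.5378 0.1424 0.0848]
 [0.5528 0.1431 0.0848]
 [0.5228 0.1417 0.0848]]
```

View pics/pry0.png

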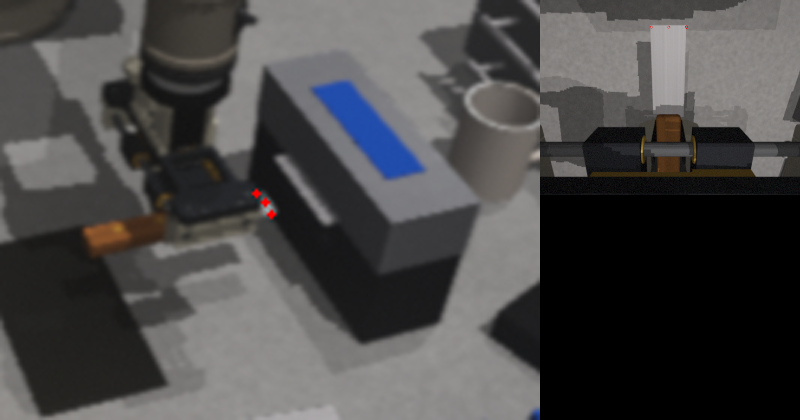

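The predicted blade tip (red dots) lies on the real tip in both views: wrist crop (668,27), scene crop (265,203), level with the slot under the lip. Next I insert it.

Request:
{"op": "arm_command", "data": {
  "series": [
    {"x": 12, "y": 0, "z": 0, "rx": 0, "ry": 0, "rz": 0},
    {"x": 24, "y": 0, "z": 0, "rx": 0, "ry": 0, "rz": 0},
    {"x": 32, "y": 0, "z": 0, "rx": 0, "ry": 0, "rz": 0},
    {"x": 37, "y": 0, "z": 0, "rx": 0, "ry": 0, "rz": 0},
    {"x": 40, "y": 0, "z": 0, "rx": 0, "ry": 0, "rz": 0},
    {"x": 42, "y": 0, "z": 0, "rx": 0, "ry": 0, "rz": 0},
    {"x": 42, "y": 0, "z": 0, "rx": 0, "ry": 0, "rz": 0}
  ]
}}

```text
time: 8.35
tool_pos: [0.5402, 0.0866, 0.1422]
tool_rot: [-3.142, 0.0, 1.62]
contact_force: [-0.5, 0.9, -1.0]
opening: 0.0232
grip_force: 55.0
```

Request:
{"op": "arm_command", "data": {
  "series": [
    {"x": 0, "y": 0, "z": -2, "rx": 0, "ry": 0, "rz": 0},
    {"x": 0, "y": 0, "z": -4, "rx": 0, "ry": 0, "rz": 0},
    {"x": 0, "y": 0, "z": -6, "rx": 0, "ry": 0, "rz": 0},
    {"x": 0, "y": 0, "z": -8, "rx": 0, "ry": 0, "rz": 0},
    {"x": 0, "y": 0, "z": -8, "rx": 0, "ry": 0, "rz": 0}
  ]
}}

```text
time: 8.85
tool_pos: [0.5403, 0.0863, 0.1504]
tool_rot: [3.141, 0.0, 1.62]
contact_force: [-0.6, -0.9, -2.6]
opening: 0.0238
grip_force: 55.0
```

Request:
{"op": "arm_command", "data": {
  "series": [
    {"x": 0, "y": 0, "z": -3, "rx": 0, "ry": 0, "rz": 0},
    {"x": 0, "y": 0, "z": -6, "rx": 0, "ry": 0, "rz": 0},
    {"x": 0, "y": 0, "z": -9, "rx": 0, "ry": 0, "rz": 0},
    {"x": 0, "y": 0, "z": -12, "rx": 0, "ry": 0, "rz": 0},
    {"x": 0, "y": 0, "z": -12, "rx": 0, "ry": 0, "rz": 0}
  ]
}}

```text
time: 9.35
tool_pos: [0.5403, 0.0865, 0.1627]
tool_rot: [3.141, 0.0, 1.62]
contact_force: [-0.1, -0.5, -2.0]
opening: 0.0231
grip_force: 55.0
```

Run:
```python
from h import *
b=cam('scene');p=cam('wrist')
for d in mark_of(b,'lip')[:2]+mark_of(b,'scraper')[:1]: print(d)
sc=cv2.resize(b['pixels'][130:270,260:440],None,fx=3,fy=3,interpolation=cv2.INTER_CUBIC)
out=np.zeros((420,800,3),np.uint8);out[:,:540]=sc;out[:195,540:800]=cv2.resize(p['pixels'],(260,195))
cv2.imwrite('pics/pry1.png',out)
```

```text
{'point': [0.4531, 0.2282, 0.0847], 'confidence': 0.69}
{'point': [0.5346, 0.186, 0.1091], 'confidence': 0.58}
{'point': [0.5419, 0.0987, 0.0977], 'confidence': 0.69}
```

View pics/pry1.png

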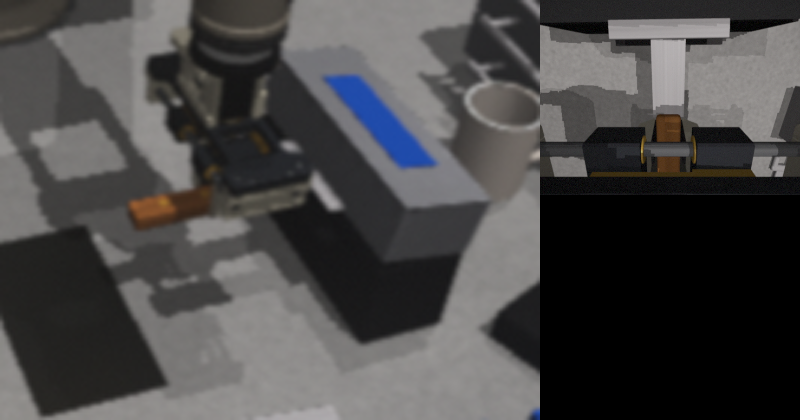

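The lip has risen onto the blade: the scene crop shows the hood tilted up at (330,190), and the wrist view shows the blade under the lip at (668,35). I'll follow the hinge arc with the blade level.

Run:
```python
from h import *
f=lambda p:np.array([-97*np.cos(p)-1.5*np.sin(p),-(97*np.sin(p)-1.5*np.cos(p))])
for p in np.arange(.16,1.80,.08): print(round(p,2),(f(p)-f(.16)).round(0))
```

```text
0.16 [0. 0.]
0.24 [ 1. -8.]
0.32 [  3. -15.]
0.4 [  6. -22.]
0.48 [  9. -29.]
0.56 [ 13. -36.]
0.64 [ 17. -43.]
0.72 [ 22. -49.]
0.8 [ 27. -55.]
0.88 [ 33. -60.]
0.96 [ 39. -65.]
1.04 [ 46. -69.]
1.12 [ 52. -73.]
1.2 [ 59. -76.]
1.28 [ 67. -79.]
1.36 [ 74. -81.]
1.44 [ 82. -82.]
1.52 [ 90. -83.]
1.6 [ 97. -83.]
1.68 [105. -83.]
1.76 [113. -82.]
```

Request:
{"op": "arm_command", "data": {
  "series": [
    {"x": 1, "y": 0, "z": -8, "rx": 0, "ry": 0, "rz": 0},
    {"x": 3, "y": 0, "z": -15, "rx": 0, "ry": 0, "rz": 0},
    {"x": 6, "y": 0, "z": -22, "rx": 0, "ry": 0, "rz": 0},
    {"x": 9, "y": 0, "z": -29, "rx": 0, "ry": 0, "rz": 0},
    {"x": 13, "y": 0, "z": -36, "rx": 0, "ry": 0, "rz": 0},
    {"x": 17, "y": 0, "z": -43, "rx": 0, "ry": 0, "rz": 0},
    {"x": 22, "y": 0, "z": -49, "rx": 0, "ry": 0, "rz": 0},
    {"x": 27, "y": 0, "z": -55, "rx": 0, "ry": 0, "rz": 0},
    {"x": 27, "y": 0, "z": -55, "rx": 0, "ry": 0, "rz": 0}
  ]
}}

```text
time: 10.45
tool_pos: [0.5393, 0.1143, 0.2183]
tool_rot: [3.139, -0.0, 1.621]
contact_force: [-0.1, -0.2, -1.2]
opening: 0.0236
grip_force: 55.0
```

Run:
```python
from h import *
b=cam('scene');p=cam('wrist')
for d in mark_of(b,'lip')[:2]+mark_of(b,'scraper')[:1]: print(d)
sc=cv2.resize(b['pixels'][130:270,260:440],None,fx=3,fy=3,interpolation=cv2.INTER_CUBIC)
out=np.zeros((420,800,3),np.uint8);out[:,:540]=sc;out[:195,540:800]=cv2.resize(p['pixels'],(260,195))
cv2.imwrite('pics/pry2.png',out)
```

```text
{'point': [0.5331, 0.2143, 0.165], 'confidence': 0.79}
{'point': [0.5399, 0.1227, 0.1543], 'confidence': 0.84}
```

View pics/pry2.png

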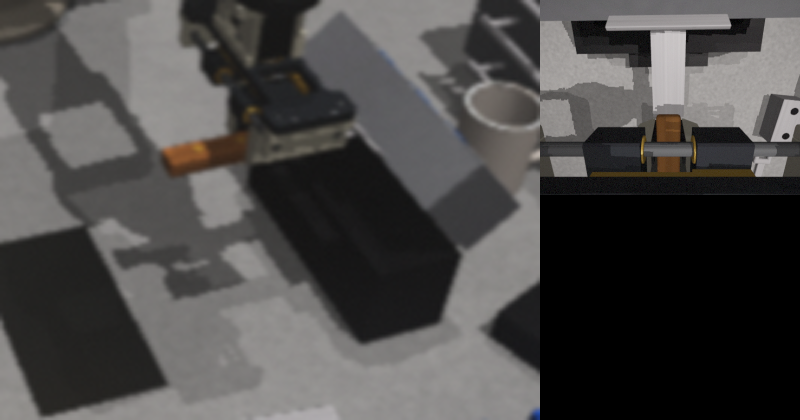

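The hood is at about 45° and still riding on the blade (wrist view (668,28)). I'll keep following the arc.

Request:
{"op": "arm_command", "data": {
  "series": [
    {"x": 6, "y": 0, "z": -5, "rx": 0, "ry": 0, "rz": 0},
    {"x": 12, "y": 0, "z": -10, "rx": 0, "ry": 0, "rz": 0},
    {"x": 19, "y": 0, "z": -14, "rx": 0, "ry": 0, "rz": 0},
    {"x": 25, "y": 0, "z": -18, "rx": 0, "ry": 0, "rz": 0},
    {"x": 32, "y": 0, "z": -21, "rx": 0, "ry": 0, "rz": 0},
    {"x": 40, "y": 0, "z": -24, "rx": 0, "ry": 0, "rz": 0},
    {"x": 47, "y": 0, "z": -26, "rx": 0, "ry": 0, "rz": 0},
    {"x": 55, "y": 0, "z": -27, "rx": 0, "ry": 0, "rz": 0},
    {"x": 63, "y": 0, "z": -28, "rx": 0, "ry": 0, "rz": 0},
    {"x": 70, "y": 0, "z": -28, "rx": 0, "ry": 0, "rz": 0},
    {"x": 78, "y": 0, "z": -28, "rx": 0, "ry": 0, "rz": 0},
    {"x": 83, "y": 0, "z": -27, "rx": 0, "ry": 0, "rz": 0},
    {"x": 83, "y": 0, "z": -27, "rx": 0, "ry": 0, "rz": 0}
  ]
}}

```text
time: 11.95
tool_pos: [0.5347, 0.1971, 0.244]
tool_rot: [-3.141, -0.0, 1.621]
contact_force: [0.4, -0.2, -1.0]
opening: 0.0235
grip_force: 55.0
```

Request:
{"op": "arm_command", "data": {
  "series": [
    {"x": 2, "y": 0, "z": 0, "rx": 0, "ry": 0, "rz": 0},
    {"x": 4, "y": 0, "z": 0, "rx": 0, "ry": 0, "rz": 0},
    {"x": 6, "y": 0, "z": 1, "rx": 0, "ry": 0, "rz": 0},
    {"x": 6, "y": 0, "z": 1, "rx": 0, "ry": 0, "rz": 0}
  ]
}}

```text
time: 12.35
tool_pos: [0.5347, 0.2019, 0.2433]
tool_rot: [3.141, 0.001, 1.62]
contact_force: [0.1, -3.9, 1.2]
opening: 0.0235
grip_force: 55.0
```

Run:
```python
from h import *
rel([.541,-.054,.16],[np.pi,0,.05])
rel([.541,-.054,.071],[np.pi,0,.05])
```

```text
shift [-255.8   -6.3   83.5] rot [ 0.06  0.03 89.96]
shift [-255.7   -6.3  172.5] rot [ 0.06  0.03 89.96]
```

Request:
{"op": "arm_command", "data": {
  "series": [
    {"x": -40, "y": 0, "z": 0, "rx": 0, "ry": 0, "rz": 0},
    {"x": -90, "y": 0, "z": 0, "rx": 0, "ry": 0, "rz": 0},
    {"x": -140, "y": -2, "z": 0, "rx": 0, "ry": 0, "rz": 8},
    {"x": -180, "y": -4, "z": 0, "rx": 0, "ry": 0, "rz": 16},
    {"x": -220, "y": -6, "z": 0, "rx": 0, "ry": 0, "rz": 24},
    {"x": -256, "y": -6, "z": 0, "rx": 0, "ry": 0, "rz": 32},
    {"x": -256, "y": -6, "z": 10, "rx": 0, "ry": 0, "rz": 40},
    {"x": -256, "y": -6, "z": 20, "rx": 0, "ry": 0, "rz": 48},
    {"x": -256, "y": -6, "z": 40, "rx": 0, "ry": 0, "rz": 56},
    {"x": -256, "y": -6, "z": 60, "rx": 0, "ry": 0, "rz": 64},
    {"x": -256, "y": -6, "z": 80, "rx": 0, "ry": 0, "rz": 72},
    {"x": -256, "y": -6, "z": 100, "rx": 0, "ry": 0, "rz": 80},
    {"x": -256, "y": -6, "z": 120, "rx": 0, "ry": 0, "rz": 88},
    {"x": -256, "y": -6, "z": 140, "rx": 0, "ry": 0, "rz": 90},
    {"x": -256, "y": -6, "z": 155, "rx": 0, "ry": 0, "rz": 90},
    {"x": -256, "y": -6, "z": 165, "rx": 0, "ry": 0, "rz": 90},
    {"x": -256, "y": -6, "z": 170, "rx": 0, "ry": 0, "rz": 90},
    {"x": -256, "y": -6, "z": 172, "rx": 0, "ry": 0, "rz": 90},
    {"x": -256, "y": -6, "z": 172, "rx": 0, "ry": 0, "rz": 90}
  ]
}}

```text
time: 14.25
tool_pos: [0.5414, -0.0537, 0.0715]
tool_rot: [3.141, -0.001, 0.049]
contact_force: [-0.3, -1.0, -1.3]
opening: 0.0234
grip_force: 55.0
```

Run:
```python
from h import *
s=observe();print(s['tool_pos'],s['tool_rot'],s['contact_force'])
```

```text
[ 0.5414 -0.0537  0.0715] [ 3.1414 -0.0006  0.0494] [-0.3377 -1.0314 -1.3238]
```

Request:
{"op": "arm_command", "data": {
  "series": [
    {"x": 0, "y": 0, "z": 1, "rx": 0, "ry": 0, "rz": 0},
    {"x": 0, "y": 0, "z": 2, "rx": 0, "ry": 0, "rz": 0},
    {"x": 0, "y": 0, "z": 2, "rx": 0, "ry": 0, "rz": 0}
  ]
}}

```text
time: 14.55
tool_pos: [0.5413, -0.0537, 0.0695]
tool_rot: [3.141, -0.0, 0.049]
contact_force: [0.4, 0.4, -1.0]
opening: 0.0238
grip_force: 55.0
```

Request:
{"op": "arm_command", "data": {
  "series": [
    {"x": 0, "y": 0, "z": 0, "rx": 0, "ry": 0, "rz": 0},
    {"x": 0, "y": 0, "z": 0, "rx": 0, "ry": 0, "rz": 0},
    {"x": 0, "y": 0, "z": 0, "rx": 0, "ry": 0, "rz": 0},
    {"x": 0, "y": 0, "z": 0, "rx": 0, "ry": 0, "rz": 0},
    {"x": 0, "y": 0, "z": -20, "rx": 0, "ry": 0, "rz": 0},
    {"x": 0, "y": 0, "z": -60, "rx": 0, "ry": 0, "rz": 0},
    {"x": 0, "y": 0, "z": -110, "rx": 0, "ry": 0, "rz": 0},
    {"x": 0, "y": 0, "z": -160, "rx": 0, "ry": 0, "rz": 0},
    {"x": 0, "y": 0, "z": -210, "rx": 0, "ry": 0, "rz": 0},
    {"x": 0, "y": 0, "z": -210, "rx": 0, "ry": 0, "rz": 0},
    {"x": 0, "y": 0, "z": -210, "rx": 0, "ry": 0, "rz": 0}
  ],
  "hand": 60
}}

```text
time: 15.65
tool_pos: [0.5413, -0.0537, 0.2804]
tool_rot: [3.141, -0.003, 0.049]
contact_force: [-1.3, 0.0, -0.4]
opening: 0.06
grip_force: 0.0
```

Run:
```python
from h import *
a=cam('top');b=cam('scene')
for n,c in(('t',a),('s',b)):
  for q in('bore','lip','case','hinge','stand'):
    for d in mark_of(c,q)[:5]: print(n,q,np.round(d['point'],4),round(d['confidence'],2),proj(c,d['point'])[0].round())
for d in boxes_of(b,'holder')+boxes_of(a,'holder'): print(np.round(d['point'],4),round(d['confidence'],2))
cv2.imwrite('pics/case1.png',np.hstack([cv2.resize(a['pixels'][120:300,100:230],(400,554),interpolation=cv2.INTER_CUBIC),cv2.resize(a['pixels'][180:310,320:414],(400,554),interpolation=cv2.INTER_CUBIC)]))
```

```text
t bore [0.4501 0.2272 0.0869] 0.84 [162. 256.]
t bore [0.5057 0.2314 0.0912] 0.68 [160. 233.]
t bore [0.5608 0.2313 0.0917] 0.64 [161. 211.]
t bore [0.6189 0.2348 0.0859] 0.59 [161. 189.]
t lip [0.5277 0.2989 0.1828] 0.83 [119. 220.]
t case [ 0.537   0.2321 -0.0023] 0.75 [171. 225.]
t hinge [0.5298 0.2777 0.0903] 0.74 [142. 224.]
t hinge [ 0.7114 -0.2722  0.0063] 0.57 [354. 161.]
t stand [ 0.4918 -0.3319  0.0009] 0.57 [379. 240.]
t stand [ 0.5367  0.2313 -0.0054] 0.4 [171. 225.]
s bore [0.5598 0.2371 0.0911] 0.77 [383. 195.]
s bore [0.6125 0.2346 0.0898] 0.66 [391. 208.]
s bore [0.505  0.2288 0.0918] 0.57 [372. 183.]
s lip [0.528  0.3034 0.184 ] 0.79 [407. 158.]
s lip [ 0.7123 -0.2701 -0.0015] 0.74 [214. 299.]
s case [0.5304 0.2297 0.0016] 0.58 [371. 212.]
s case [ 0.5492 -0.0551 -0.0002] 0.37 [281. 235.]
s hinge [0.5326 0.2789 0.0895] 0.98 [392. 187.]
s hinge [ 0.6965 -0.3879  0.0002] 0.63 [164. 304.]
s hinge [ 0.5331  0.2314 -0.0001] 0.62 [372. 213.]
s stand [ 0.4847 -0.3301 -0.0049] 0.68 [179. 238.]
s stand [ 0.7518 -0.0935 -0.0002] 0.61 [289. 296.]
s stand [0.4548 0.2243 0.09  ] 0.21 [363. 173.]
[ 0.5234 -0.3701  0.1139] 0.87
[ 0.6181 -0.5363  0.0902] 0.86
[ 0.4725 -0.5278  0.0881] 0.84
[ 0.5041 -0.1718  0.0911] 0.78
[ 0.3269 -0.3472  0.0869] 0.75
[ 0.4735 -0.2996  0.1272] 0.54
[ 0.4647 -0.5228  0.1072] 0.82
[ 0.4579 -0.2935  0.1406] 0.74
[ 0.3267 -0.3358  0.1206] 0.74
[ 0.4539 -0.3506  0.1408] 0.67
[ 0.5138 -0.3645  0.1444] 0.63
[ 0.6054 -0.5341  0.1056] 0.53
[ 0.4909 -0.1642  0.1265] 0.48
```

View pics/case1.png

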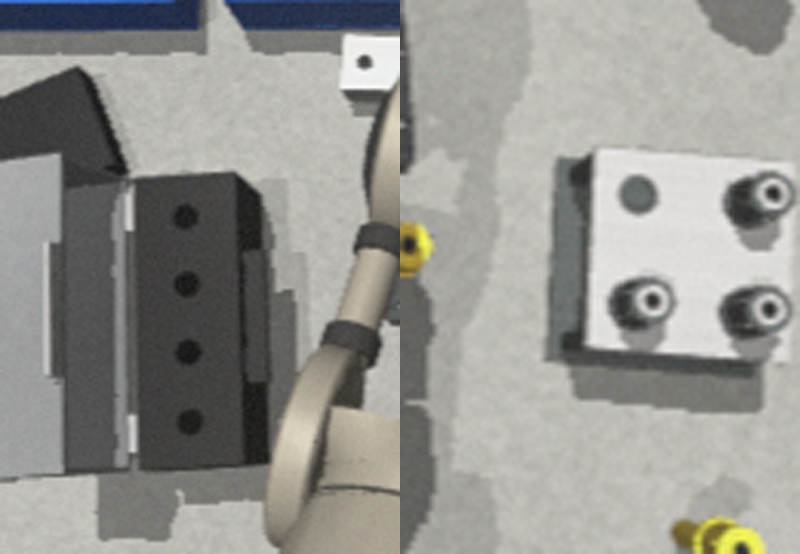

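The left crop shows the cover open and four bores in a row at (186,217), (187,284), (188,352) and (190,421). The right crop shows the three steel heads in the stand at (773,193), (652,300) and (769,309), and one empty hole at (638,193). The yellow ones nearby are look-alikes.

Run:
```python
from h import *
a=cam('top');s=observe();w=cam('wrist')
def camin(p):
    Rm=cv2.Rodrigues(np.float64(p['rvec']))[0];return -Rm.T@np.ravel(p['tvec']),Rm[2]
c,d=camin(w);r=R.from_euler('xyz',s['tool_rot']);print('wristcam in tool',r.inv().apply(c-s['tool_pos']),r.inv().apply(d),'topcam',camin(a))
B=[]
for x,y in((186,217),(187,284),(188,352),(190,421)):
    B.append(unproj(a,(100+x*130/400-.5,120+y*180/554-.5),.09));print('bore',B[-1])
for x,y in((773,193),(652,300),(769,309)):
    print('head',unproj(a,(320+(x-400)*94/400-.5,180+y*130/554-.5),.141))
rel([.44,-.32,.28],[np.pi,0,0.0])
```

```text
wristcam in tool [ 0.0794  0.0001 -0.0933] [-0.2946  0.0016  0.9556] topcam (array([ 0.4072, -0.0709,  1.087 ]), array([ 0.1502,  0.0043, -0.9886]))
bore [0.6155 0.2371 0.09  ]
bore [0.5597 0.2341 0.09  ]
bore [0.5041 0.2311 0.09  ]
bore [0.4485 0.2273 0.09  ]
head [ 0.5172 -0.3669  0.141 ]
head [ 0.4585 -0.2973  0.141 ]
head [ 0.4532 -0.3613  0.141 ]
shift [-114.2  261.    -0.7] rot [ 0.01 -0.01  2.83]
```

Run:
```python
from h import *
rel([.485,-.335,.28],[np.pi,0,1.63])
```

```text
shift [-70.  278.2  -0.7] rot [  0.01   0.   -90.56]
```

Request:
{"op": "arm_command", "data": {
  "series": [
    {"x": -10, "y": 30, "z": 0, "rx": 0, "ry": 0, "rz": -8},
    {"x": -20, "y": 60, "z": 0, "rx": 0, "ry": 0, "rz": -16},
    {"x": -30, "y": 90, "z": 0, "rx": 0, "ry": 0, "rz": -24},
    {"x": -40, "y": 120, "z": 0, "rx": 0, "ry": 0, "rz": -32},
    {"x": -50, "y": 150, "z": 0, "rx": 0, "ry": 0, "rz": -40},
    {"x": -60, "y": 180, "z": 0, "rx": 0, "ry": 0, "rz": -48},
    {"x": -70, "y": 210, "z": 0, "rx": 0, "ry": 0, "rz": -56},
    {"x": -70, "y": 240, "z": 0, "rx": 0, "ry": 0, "rz": -64},
    {"x": -70, "y": 270, "z": 0, "rx": 0, "ry": 0, "rz": -72},
    {"x": -70, "y": 278, "z": 0, "rx": 0, "ry": 0, "rz": -80},
    {"x": -70, "y": 278, "z": 0, "rx": 0, "ry": 0, "rz": -88},
    {"x": -70, "y": 278, "z": 0, "rx": 0, "ry": 0, "rz": -90.5},
    {"x": -70, "y": 278, "z": 0, "rx": 0, "ry": 0, "rz": -90.5},
    {"x": -70, "y": 278, "z": 0, "rx": 0, "ry": 0, "rz": -90.5}
  ],
  "hand": 46
}}

```text
time: 17.85
tool_pos: [0.485, -0.3347, 0.2793]
tool_rot: [3.142, 0.0, 1.628]
contact_force: [-0.0, -0.4, 0.6]
opening: 0.046
grip_force: 0.0
```

Run:
```python
from h import *
s=observe();print(s['tool_pos'],s['tool_rot'])
w=cam('wrist')
H=[[.5172,-.3669,.141],[.4585,-.2973,.141],[.4532,-.3613,.141]]
im=cv2.resize(w['pixels'],(800,600),interpolation=cv2.INTER_CUBIC)
for u in proj(w,H): cv2.drawMarker(im,tuple(int(v*800/560) for v in u),(0,0,255),cv2.MARKER_CROSS,8,1)
cv2.imwrite('pics/st.png',im)
for d in mark_of(w,'holder')+boxes_of(w,'holder'): print(np.round(d['point'],4),round(d['confidence'],2))
print(proj(w,H))
```

```text
[ 0.485  -0.3347  0.2793] [3.1416 0.0001 1.6275]
[ 0.5175 -0.3672  0.0092] 0.93
[ 0.4651 -0.5295  0.0018] 0.92
[ 0.4607 -0.305   0.0161] 0.87
[ 0.4534 -0.3601  0.0103] 0.74
[ 0.3252 -0.3395 -0.0002] 0.6
[ 0.4931 -0.1654  0.0054] 0.57
[ 0.5121 -0.357   0.1311] 0.98
[ 0.3355 -0.337   0.1084] 0.98
[ 0.4567 -0.3529  0.1333] 0.79
[ 0.4667 -0.521   0.0421] 0.69
[ 0.492  -0.1696  0.0329] 0.68
[ 0.4635 -0.2996  0.1365] 0.65
[[318.9355 269.9787]
 [240.8756 170.9977]
 [231.2946 258.4618]]
```

View pics/st.png

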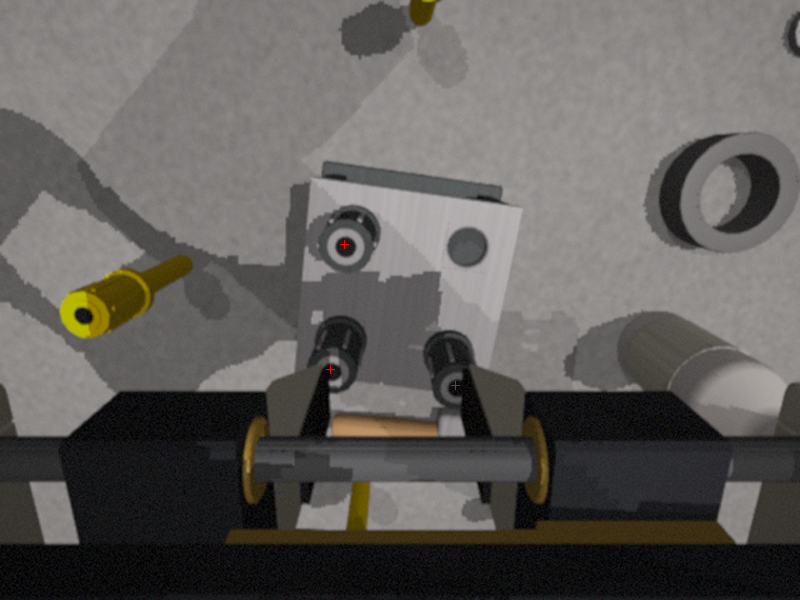

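The predicted head centres (red crosses at (344,244), (330,370) and (455,385)) all fall on steel heads. All three are dark and bare steel, with none yellow. I take the (455,385) holder first.

Run:
```python
from h import *
rel([.5172,-.3669,.169],[np.pi,0,1.63])
```

```text
shift [-34.   30.3 110.3] rot [ 0.    0.01 -0.1 ]
```

Request:
{"op": "arm_command", "data": {
  "series": [
    {"x": -34, "y": 30, "z": 0, "rx": 0, "ry": 0, "rz": 0},
    {"x": -34, "y": 30, "z": 30, "rx": 0, "ry": 0, "rz": 0},
    {"x": -34, "y": 30, "z": 55, "rx": 0, "ry": 0, "rz": 0},
    {"x": -34, "y": 30, "z": 75, "rx": 0, "ry": 0, "rz": 0},
    {"x": -34, "y": 30, "z": 95, "rx": 0, "ry": 0, "rz": 0},
    {"x": -34, "y": 30, "z": 107, "rx": 0, "ry": 0, "rz": 0},
    {"x": -34, "y": 30, "z": 110, "rx": 0, "ry": 0, "rz": 0},
    {"x": -34, "y": 30, "z": 110, "rx": 0, "ry": 0, "rz": 0}
  ],
  "hand": 46
}}

```text
time: 18.8
tool_pos: [0.517, -0.367, 0.1694]
tool_rot: [3.142, 0.0, 1.629]
contact_force: [0.2, 0.3, 0.3]
opening: 0.046
grip_force: 0.0
```

Request:
{"op": "arm_command", "data": {
  "series": [
    {"x": 0, "y": 0, "z": 0, "rx": 0, "ry": 0, "rz": 0},
    {"x": 0, "y": 0, "z": 0, "rx": 0, "ry": 0, "rz": 0},
    {"x": 0, "y": 0, "z": 0, "rx": 0, "ry": 0, "rz": 0},
    {"x": 0, "y": 0, "z": 0, "rx": 0, "ry": 0, "rz": 0},
    {"x": 0, "y": 0, "z": 0, "rx": 0, "ry": 0, "rz": 0},
    {"x": 0, "y": 0, "z": 0, "rx": 0, "ry": 0, "rz": 0}
  ],
  "hand": 0,
  "squeeze": 30
}}

```text
time: 19.4
tool_pos: [0.5173, -0.3672, 0.1701]
tool_rot: [3.14, 0.001, 1.629]
contact_force: [0.7, -0.3, 5.5]
opening: 0.0251
grip_force: 30.0
```

Request:
{"op": "arm_command", "data": {
  "series": [
    {"x": 0, "y": 0, "z": -10, "rx": 0, "ry": 0, "rz": 0},
    {"x": 0, "y": 0, "z": -25, "rx": 0, "ry": 0, "rz": 0},
    {"x": 0, "y": 0, "z": -45, "rx": 0, "ry": 0, "rz": 0},
    {"x": 0, "y": 0, "z": -75, "rx": 0, "ry": 0, "rz": 0},
    {"x": 0, "y": 0, "z": -105, "rx": 0, "ry": 0, "rz": 0},
    {"x": 0, "y": 0, "z": -120, "rx": 0, "ry": 0, "rz": 0},
    {"x": 0, "y": 0, "z": -120, "rx": 0, "ry": 0, "rz": 0}
  ]
}}

```text
time: 20.1
tool_pos: [0.5173, -0.3674, 0.2919]
tool_rot: [3.139, 0.003, 1.629]
contact_force: [0.8, -0.5, -2.5]
opening: 0.0257
grip_force: 30.0
```

Run:
```python
from h import *
s=observe();print(s['tool_pos'],s['tool_rot'],s['opening'])
rel([.532,.08,.289],[np.pi,0,np.pi/2+.059])
```

```text
[ 0.5173 -0.3674  0.2919] [3.1388 0.0032 1.6289] 0.025696023237256463
shift [445.8  40.7   1.6] rot [ 0.16  0.18 -0.05]
```

Request:
{"op": "arm_command", "data": {
  "series": [
    {"x": 40, "y": 4, "z": 0, "rx": 0, "ry": 0, "rz": 0},
    {"x": 80, "y": 8, "z": 0, "rx": 0, "ry": 0, "rz": 0},
    {"x": 125, "y": 12, "z": 0, "rx": 0, "ry": 0, "rz": 0},
    {"x": 170, "y": 16, "z": 0, "rx": 0, "ry": 0, "rz": 0},
    {"x": 215, "y": 20, "z": 0, "rx": 0, "ry": 0, "rz": 0},
    {"x": 260, "y": 24, "z": 0, "rx": 0, "ry": 0, "rz": 0},
    {"x": 305, "y": 28, "z": 0, "rx": 0, "ry": 0, "rz": 0},
    {"x": 350, "y": 32, "z": 0, "rx": 0, "ry": 0, "rz": 0},
    {"x": 395, "y": 36, "z": 0, "rx": 0, "ry": 0, "rz": 0},
    {"x": 430, "y": 40, "z": 0, "rx": 0, "ry": 0, "rz": 0},
    {"x": 460, "y": 42, "z": 0, "rx": 0, "ry": 0, "rz": 0},
    {"x": 480, "y": 43, "z": 0, "rx": 0, "ry": 0, "rz": 0},
    {"x": 480, "y": 43, "z": 0, "rx": 0, "ry": 0, "rz": 0},
    {"x": 480, "y": 43, "z": 0, "rx": 0, "ry": 0, "rz": 0}
  ]
}}

```text
time: 21.5
tool_pos: [0.5314, 0.1147, 0.288]
tool_rot: [-3.139, 0.001, 1.63]
contact_force: [1.0, -0.1, -2.0]
opening: 0.0253
grip_force: 30.0
```

Run:
```python
from h import *
s=observe();print(s['tool_pos'],s['tool_rot'])
w=cam('wrist')
B=[[.6155,.2371,.09],[.5597,.2341,.09],[.5041,.2311,.09],[.4485,.2273,.09]]
im=cv2.resize(w['pixels'],(800,600),interpolation=cv2.INTER_CUBIC)
foot=s['tool_pos']+R.from_euler('xyz',s['tool_rot']).apply([0,0,.154])
for u in proj(w,B+[foot]): cv2.drawMarker(im,tuple(int(v*800/560) for v in u),(0,0,255),cv2.MARKER_CROSS,8,1)
cv2.imwrite('pics/bo.png',im)
for d in mark_of(w,'bore')+mark_of(w,'holder'): print(np.round(d['point'],4),round(d['confidence'],2))
print(proj(w,B+[foot]))
```

```text
[0.5314 0.1147 0.288 ] [-3.1391  0.0007  1.63  ]
[0.5598 0.2309 0.0855] 0.78
[0.5027 0.23   0.0893] 0.71
[0.6209 0.2381 0.087 ] 0.66
[0.4505 0.2313 0.0895] 0.59
[0.5345 0.1165 0.1285] 0.62
[[397.1916  55.1265]
 [323.996   54.8247]
 [251.1109  54.5395]
 [178.3027  55.3943]
 [277.2633 219.1433]]
```

View pics/bo.png

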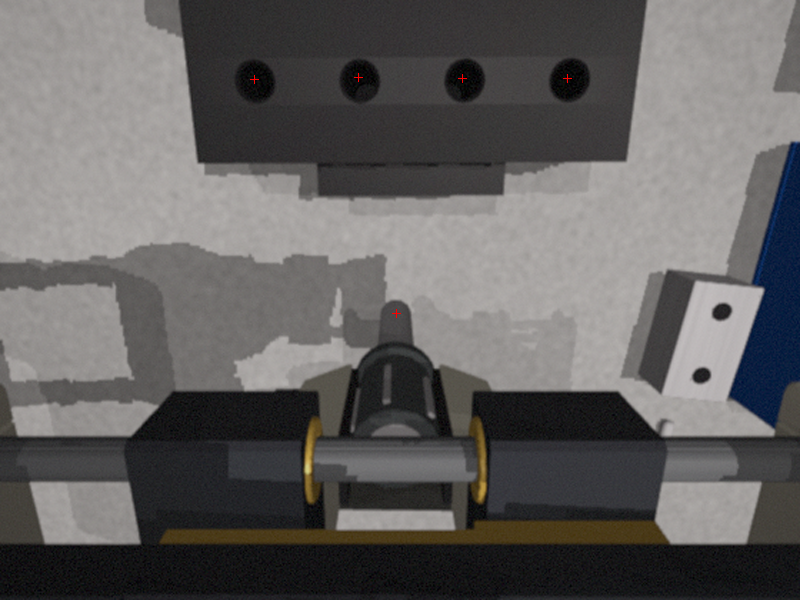

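The bore mouths sit at (255,81), (360,80), (464,80) and (569,79), about 1 mm from my predictions. I corrected the row by that amount. The shank is upright, with its foot at (396,313) as predicted.

Run:
```python
from h import *
rel([.6166,.2364,.288],[np.pi,0,np.pi/2+.059])
```

```text
shift [117.7  91.6   0.6] rot [-0.05  0.03 -0.12]
```

Request:
{"op": "arm_command", "data": {
  "series": [
    {"x": 30, "y": 23, "z": 0, "rx": 0, "ry": 0, "rz": 0},
    {"x": 60, "y": 46, "z": 0, "rx": 0, "ry": 0, "rz": 0},
    {"x": 90, "y": 70, "z": 0, "rx": 0, "ry": 0, "rz": 0},
    {"x": 110, "y": 86, "z": 0, "rx": 0, "ry": 0, "rz": 0},
    {"x": 118, "y": 92, "z": 10, "rx": 0, "ry": 0, "rz": 0},
    {"x": 118, "y": 92, "z": 20, "rx": 0, "ry": 0, "rz": 0},
    {"x": 118, "y": 92, "z": 30, "rx": 0, "ry": 0, "rz": 0},
    {"x": 118, "y": 92, "z": 30, "rx": 0, "ry": 0, "rz": 0},
    {"x": 118, "y": 92, "z": 30, "rx": 0, "ry": 0, "rz": 0}
  ]
}}

```text
time: 22.55
tool_pos: [0.6166, 0.2368, 0.2592]
tool_rot: [-3.141, 0.0, 1.628]
contact_force: [-0.3, -0.4, -2.2]
opening: 0.0254
grip_force: 30.0
```

Run:
```python
from h import *
s=observe();print(s['tool_pos'],s['tool_rot'],s['contact_force'])
rel([.6166,.2364,.245],[np.pi,0,np.pi/2+.059])
```

```text
[0.6166 0.2368 0.2592] [-3.1408  0.0004  1.6277] [-0.2918 -0.4357 -2.1543]
shift [-0.4 -0.  14.2] rot [-0.04  0.02 -0.12]
```

Request:
{"op": "arm_command", "data": {
  "series": [
    {"x": 0, "y": 0, "z": 5, "rx": 0, "ry": 0, "rz": 0},
    {"x": 0, "y": 0, "z": 10, "rx": 0, "ry": 0, "rz": 0},
    {"x": 0, "y": 0, "z": 14, "rx": 0, "ry": 0, "rz": 0},
    {"x": 0, "y": 0, "z": 18, "rx": 0, "ry": 0, "rz": 0},
    {"x": 0, "y": 0, "z": 22, "rx": 0, "ry": 0, "rz": 0},
    {"x": 0, "y": 0, "z": 26, "rx": 0, "ry": 0, "rz": 0},
    {"x": 0, "y": 0, "z": 26, "rx": 0, "ry": 0, "rz": 0}
  ]
}}

```text
time: 23.25
tool_pos: [0.6167, 0.2378, 0.2323]
tool_rot: [-3.14, 0.0, 1.629]
contact_force: [-0.8, -0.6, -2.1]
opening: 0.0255
grip_force: 30.0
```

Request:
{"op": "arm_command", "data": {
  "series": [
    {"x": 0, "y": 0, "z": 8, "rx": 0, "ry": 0, "rz": 0},
    {"x": 0, "y": 0, "z": 16, "rx": 0, "ry": 0, "rz": 0},
    {"x": 0, "y": 0, "z": 24, "rx": 0, "ry": 0, "rz": 0},
    {"x": 0, "y": 0, "z": 32, "rx": 0, "ry": 0, "rz": 0},
    {"x": 0, "y": 0, "z": 40, "rx": 0, "ry": 0, "rz": 0},
    {"x": 0, "y": 0, "z": 48, "rx": 0, "ry": 0, "rz": 0},
    {"x": 0, "y": 0, "z": 56, "rx": 0, "ry": 0, "rz": 0},
    {"x": 0, "y": 0, "z": 62, "rx": 0, "ry": 0, "rz": 0},
    {"x": 0, "y": 0, "z": 64, "rx": 0, "ry": 0, "rz": 0},
    {"x": 0, "y": 0, "z": 64, "rx": 0, "ry": 0, "rz": 0}
  ]
}}

```text
time: 24.25
tool_pos: [0.6168, 0.2378, 0.1687]
tool_rot: [-3.141, 0.0, 1.629]
contact_force: [-0.5, -0.9, -2.7]
opening: 0.0253
grip_force: 30.0
```

Request:
{"op": "arm_command", "data": {
  "series": [
    {"x": 0, "y": 0, "z": 1, "rx": 0, "ry": 0, "rz": 0},
    {"x": 0, "y": 0, "z": 2, "rx": 0, "ry": 0, "rz": 0},
    {"x": 0, "y": 0, "z": 3, "rx": 0, "ry": 0, "rz": 0},
    {"x": 0, "y": 0, "z": 3, "rx": 0, "ry": 0, "rz": 0}
  ]
}}

```text
time: 24.65
tool_pos: [0.6169, 0.2378, 0.1663]
tool_rot: [3.141, 0.0, 1.629]
contact_force: [-1.3, -2.2, -0.5]
opening: 0.0256
grip_force: 30.0
```

Request:
{"op": "arm_command", "data": {
  "series": [
    {"x": 0, "y": 0, "z": 0.5, "rx": 0, "ry": 0, "rz": 0},
    {"x": 0, "y": 0, "z": 1, "rx": 0, "ry": 0, "rz": 0},
    {"x": 0, "y": 0, "z": 1.5, "rx": 0, "ry": 0, "rz": 0},
    {"x": 0, "y": 0, "z": 1.5, "rx": 0, "ry": 0, "rz": 0}
  ]
}}

```text
time: 25.05
tool_pos: [0.617, 0.2378, 0.1651]
tool_rot: [3.141, 0.0, 1.629]
contact_force: [-2.4, -3.3, 3.2]
opening: 0.0252
grip_force: 30.0
```

Request:
{"op": "arm_command", "data": {
  "series": [
    {"x": 0, "y": 0, "z": 0, "rx": 0, "ry": 0, "rz": 0},
    {"x": 0, "y": 0, "z": 0, "rx": 0, "ry": 0, "rz": 0},
    {"x": 0, "y": 0, "z": 0, "rx": 0, "ry": 0, "rz": 0},
    {"x": 0, "y": 0, "z": 0, "rx": 0, "ry": 0, "rz": 0},
    {"x": 0, "y": 0, "z": -10, "rx": 0, "ry": 0, "rz": 0},
    {"x": 0, "y": 0, "z": -30, "rx": 0, "ry": 0, "rz": 0},
    {"x": 0, "y": 0, "z": -70, "rx": 0, "ry": 0, "rz": 0},
    {"x": 0, "y": 0, "z": -105, "rx": 0, "ry": 0, "rz": 0},
    {"x": 0, "y": 0, "z": -105, "rx": 0, "ry": 0, "rz": 0}
  ],
  "hand": 38
}}

```text
time: 25.95
tool_pos: [0.6188, 0.2385, 0.2769]
tool_rot: [3.13, -0.002, 1.629]
contact_force: [0.5, 0.1, 0.4]
opening: 0.038
grip_force: 0.0
```

Run:
```python
from h import *
s=observe();print(s['tool_pos'],s['tool_rot'],s['contact_force'])
rel([.459,-.298,.27],[np.pi,0,np.pi/2+.059])
b=cam('scene');t=cam('top')
for c in(b,t):
  for d in boxes_of(c,'holder')[:9]: print(np.round(d['point'],4),round(d['confidence'],2))
```

```text
[0.6188 0.2385 0.2769] [ 3.13   -0.0024  1.6291] [0.5183 0.057  0.4482]
shift [-526.3 -190.8    3.4] rot [ 0.67 -0.14 -0.04]
[ 0.3303 -0.3459  0.0888] 0.81
[0.6282 0.2332 0.1178] 0.77
[ 0.5033 -0.1719  0.0923] 0.67
[ 0.4727 -0.2989  0.127 ] 0.66
[ 0.4733 -0.5284  0.0889] 0.62
[ 0.6172 -0.5358  0.0916] 0.56
[ 0.4636 -0.3601  0.1241] 0.55
[0.6991 0.3902 0.0361] 0.49
[ 0.4644 -0.5244  0.1059] 0.79
[ 0.4526 -0.3527  0.1391] 0.74
[ 0.6016 -0.5347  0.1059] 0.69
[0.6117 0.2289 0.1348] 0.54
[ 0.4931 -0.1614  0.1291] 0.53
[ 0.4564 -0.2937  0.1409] 0.5
[ 0.3274 -0.3353  0.1191] 0.49
[ 0.5563 -0.058   0.0169] 0.26
```

Request:
{"op": "arm_command", "data": {
  "series": [
    {"x": -45, "y": -16, "z": 0, "rx": 0, "ry": 0, "rz": 0},
    {"x": -90, "y": -32, "z": 0, "rx": 0, "ry": 0, "rz": 0},
    {"x": -135, "y": -49, "z": 0, "rx": 0, "ry": 0, "rz": 0},
    {"x": -180, "y": -65, "z": 0, "rx": 0, "ry": 0, "rz": 0},
    {"x": -225, "y": -82, "z": 0, "rx": 0, "ry": 0, "rz": 0},
    {"x": -270, "y": -98, "z": 0, "rx": 0, "ry": 0, "rz": 0},
    {"x": -315, "y": -114, "z": 0, "rx": 0, "ry": 0, "rz": 0},
    {"x": -360, "y": -130, "z": 0, "rx": 0, "ry": 0, "rz": 0},
    {"x": -405, "y": -147, "z": 0, "rx": 0, "ry": 0, "rz": 0},
    {"x": -450, "y": -163, "z": 0, "rx": 0, "ry": 0, "rz": 0},
    {"x": -490, "y": -178, "z": 0, "rx": 0, "ry": 0, "rz": 0},
    {"x": -515, "y": -187, "z": 0, "rx": 0, "ry": 0, "rz": 0},
    {"x": -526, "y": -191, "z": 0, "rx": 0, "ry": 0, "rz": 0},
    {"x": -526, "y": -191, "z": 0, "rx": 0, "ry": 0, "rz": 0},
    {"x": -526, "y": -191, "z": 0, "rx": 0, "ry": 0, "rz": 0}
  ],
  "hand": 46
}}

```text
time: 27.65
tool_pos: [0.457, -0.2972, 0.2692]
tool_rot: [-3.141, -0.001, 1.629]
contact_force: [-0.1, -0.6, -0.7]
opening: 0.0462
grip_force: 0.0
```

Run:
```python
from h import *
s=observe();print(s['tool_pos'],s['tool_rot'],s['contact_force'])
rel([.459,-.298,.169],[np.pi,0,np.pi/2+.059])
```

```text
[ 0.457  -0.2972  0.2692] [-3.141  -0.0014  1.6293] [-0.0771 -0.5695 -0.6619]
shift [ -1.    2.  100.2] rot [-0.04 -0.08 -0.03]
```

Request:
{"op": "arm_command", "data": {
  "series": [
    {"x": -1, "y": 2, "z": 25, "rx": 0, "ry": 0, "rz": 0},
    {"x": -1, "y": 2, "z": 50, "rx": 0, "ry": 0, "rz": 0},
    {"x": -1, "y": 2, "z": 70, "rx": 0, "ry": 0, "rz": 0},
    {"x": -1, "y": 2, "z": 88, "rx": 0, "ry": 0, "rz": 0},
    {"x": -1, "y": 2, "z": 98, "rx": 0, "ry": 0, "rz": 0},
    {"x": -1, "y": 2, "z": 100, "rx": 0, "ry": 0, "rz": 0},
    {"x": -1, "y": 2, "z": 100, "rx": 0, "ry": 0, "rz": 0}
  ]
}}

```text
time: 28.35
tool_pos: [0.4593, -0.2987, 0.17]
tool_rot: [3.141, 0.0, 1.63]
contact_force: [0.0, -0.4, 0.8]
opening: 0.0462
grip_force: 0.0
```

Request:
{"op": "arm_command", "data": {
  "series": [
    {"x": 0, "y": 0, "z": 0, "rx": 0, "ry": 0, "rz": 0},
    {"x": 0, "y": 0, "z": 0, "rx": 0, "ry": 0, "rz": 0},
    {"x": 0, "y": 0, "z": 0, "rx": 0, "ry": 0, "rz": 0},
    {"x": 0, "y": 0, "z": 0, "rx": 0, "ry": 0, "rz": 0},
    {"x": 0, "y": 0, "z": 0, "rx": 0, "ry": 0, "rz": 0},
    {"x": 0, "y": 0, "z": 0, "rx": 0, "ry": 0, "rz": 0}
  ],
  "hand": 0,
  "squeeze": 30
}}

```text
time: 28.95
tool_pos: [0.4592, -0.2994, 0.1704]
tool_rot: [3.141, 0.001, 1.629]
contact_force: [0.5, 0.9, 5.2]
opening: 0.0255
grip_force: 30.0
```

Request:
{"op": "arm_command", "data": {
  "series": [
    {"x": 0, "y": 0, "z": -10, "rx": 0, "ry": 0, "rz": 0},
    {"x": 0, "y": 0, "z": -25, "rx": 0, "ry": 0, "rz": 0},
    {"x": 0, "y": 0, "z": -45, "rx": 0, "ry": 0, "rz": 0},
    {"x": 0, "y": 0, "z": -75, "rx": 0, "ry": 0, "rz": 0},
    {"x": 0, "y": 0, "z": -105, "rx": 0, "ry": 0, "rz": 0},
    {"x": 0, "y": 0, "z": -120, "rx": 0, "ry": 0, "rz": 0},
    {"x": 0, "y": 0, "z": -120, "rx": 0, "ry": 0, "rz": 0}
  ]
}}

```text
time: 29.65
tool_pos: [0.4592, -0.2996, 0.292]
tool_rot: [3.139, 0.003, 1.629]
contact_force: [-0.3, -1.3, -2.1]
opening: 0.0254
grip_force: 30.0
```

Run:
```python
from h import *
s=observe();print(s['tool_pos'],s['tool_rot'],s['opening'])
rel([.4488,.2266,.288],[np.pi,0,np.pi/2+.059])
```

```text
[ 0.4592 -0.2996  0.292 ] [3.1389 0.0029 1.6289] 0.025440410622177976
shift [525.9  20.1   2.6] rot [ 0.16  0.17 -0.05]
```

Request:
{"op": "arm_command", "data": {
  "series": [
    {"x": 40, "y": 2, "z": 0, "rx": 0, "ry": 0, "rz": 0},
    {"x": 85, "y": 4, "z": 0, "rx": 0, "ry": 0, "rz": 0},
    {"x": 130, "y": 5, "z": 0, "rx": 0, "ry": 0, "rz": 0},
    {"x": 175, "y": 7, "z": 0, "rx": 0, "ry": 0, "rz": 0},
    {"x": 220, "y": 9, "z": 0, "rx": 0, "ry": 0, "rz": 0},
    {"x": 265, "y": 10, "z": 0, "rx": 0, "ry": 0, "rz": 0},
    {"x": 310, "y": 12, "z": 0, "rx": 0, "ry": 0, "rz": 0},
    {"x": 355, "y": 14, "z": 0, "rx": 0, "ry": 0, "rz": 0},
    {"x": 400, "y": 16, "z": 0, "rx": 0, "ry": 0, "rz": 0},
    {"x": 445, "y": 17, "z": 0, "rx": 0, "ry": 0, "rz": 0},
    {"x": 485, "y": 19, "z": 0, "rx": 0, "ry": 0, "rz": 0},
    {"x": 512, "y": 20, "z": 5, "rx": 0, "ry": 0, "rz": 0},
    {"x": 526, "y": 20, "z": 15, "rx": 0, "ry": 0, "rz": 0},
    {"x": 526, "y": 20, "z": 25, "rx": 0, "ry": 0, "rz": 0},
    {"x": 526, "y": 20, "z": 33, "rx": 0, "ry": 0, "rz": 0},
    {"x": 526, "y": 20, "z": 33, "rx": 0, "ry": 0, "rz": 0},
    {"x": 526, "y": 20, "z": 33, "rx": 0, "ry": 0, "rz": 0}
  ]
}}

```text
time: 31.35
tool_pos: [0.4485, 0.226, 0.2565]
tool_rot: [-3.141, 0.0, 1.627]
contact_force: [0.4, -0.5, -2.3]
opening: 0.0258
grip_force: 30.0
```

Run:
```python
from h import *
s=observe();print(s['tool_pos'],s['tool_rot'],s['contact_force'])
w=cam('wrist')
im=cv2.resize(w['pixels'],(800,600),interpolation=cv2.INTER_CUBIC)
foot=s['tool_pos']+R.from_euler('xyz',s['tool_rot']).apply([0,0,.1545])
for u in proj(w,[[.4488,.2266,.09],[.5047,.2299,.09],foot]): cv2.drawMarker(im,tuple(int(v*800/560) for v in u),(0,0,255),cv2.MARKER_CROSS,8,1)
cv2.imwrite('pics/b2.png',im)
rel([.4488,.2266,.245],[np.pi,0,np.pi/2+.059])
```

```text
[0.4485 0.226  0.2565] [-3.141   0.0005  1.6272] [ 0.3893 -0.4657 -2.2721]
shift [ 0.4  0.2 11.9] rot [ 0.02  0.01 -0.14]
```

View pics/b2.png

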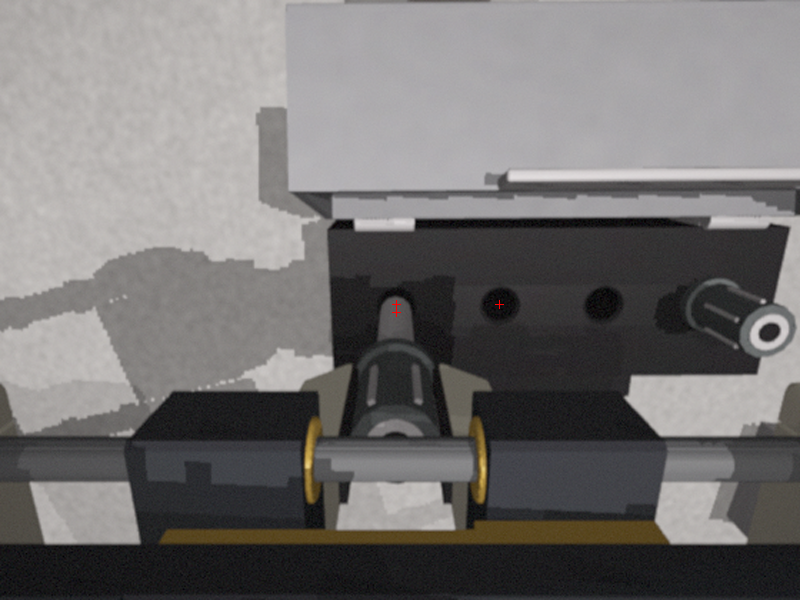

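The first holder is seated at (720,310). The second one's shank is over its bore mouth at (396,305), as predicted, so I lower it.

Request:
{"op": "arm_command", "data": {
  "series": [
    {"x": 0, "y": 0, "z": 5, "rx": 0, "ry": 0, "rz": 0},
    {"x": 0, "y": 0, "z": 9, "rx": 0, "ry": 0, "rz": 0},
    {"x": 0, "y": 0, "z": 13, "rx": 0, "ry": 0, "rz": 0},
    {"x": 0, "y": 0, "z": 17, "rx": 0, "ry": 0, "rz": 0},
    {"x": 0, "y": 0, "z": 21, "rx": 0, "ry": 0, "rz": 0},
    {"x": 0, "y": 0, "z": 25, "rx": 0, "ry": 0, "rz": 0},
    {"x": 0, "y": 0, "z": 25, "rx": 0, "ry": 0, "rz": 0}
  ]
}}

```text
time: 32.1
tool_pos: [0.4484, 0.2267, 0.2309]
tool_rot: [-3.141, 0.001, 1.629]
contact_force: [2.5, -3.5, -3.4]
opening: 0.0249
grip_force: 30.0
```

Request:
{"op": "arm_command", "data": {
  "series": [
    {"x": 0, "y": 0, "z": 8, "rx": 0, "ry": 0, "rz": 0},
    {"x": 0, "y": 0, "z": 16, "rx": 0, "ry": 0, "rz": 0},
    {"x": 0, "y": 0, "z": 24, "rx": 0, "ry": 0, "rz": 0},
    {"x": 0, "y": 0, "z": 32, "rx": 0, "ry": 0, "rz": 0},
    {"x": 0, "y": 0, "z": 40, "rx": 0, "ry": 0, "rz": 0},
    {"x": 0, "y": 0, "z": 48, "rx": 0, "ry": 0, "rz": 0},
    {"x": 0, "y": 0, "z": 55, "rx": 0, "ry": 0, "rz": 0},
    {"x": 0, "y": 0, "z": 60, "rx": 0, "ry": 0, "rz": 0},
    {"x": 0, "y": 0, "z": 63, "rx": 0, "ry": 0, "rz": 0},
    {"x": 0, "y": 0, "z": 63, "rx": 0, "ry": 0, "rz": 0}
  ]
}}

```text
time: 33.1
tool_pos: [0.4486, 0.2263, 0.1678]
tool_rot: [3.141, 0.001, 1.629]
contact_force: [4.3, -7.3, -3.4]
opening: 0.0252
grip_force: 30.0
```

Request:
{"op": "arm_command", "data": {
  "series": [
    {"x": -0.7, "y": 0.5, "z": 0.5, "rx": 0, "ry": 0, "rz": 0},
    {"x": -0.7, "y": 0.5, "z": 1.5, "rx": 0, "ry": 0, "rz": 0},
    {"x": -0.7, "y": 0.5, "z": 2.5, "rx": 0, "ry": 0, "rz": 0},
    {"x": -0.7, "y": 0.5, "z": 3, "rx": 0, "ry": 0, "rz": 0},
    {"x": -0.7, "y": 0.5, "z": 3, "rx": 0, "ry": 0, "rz": 0}
  ]
}}

```text
time: 33.6
tool_pos: [0.4488, 0.2261, 0.1654]
tool_rot: [-3.141, 0.001, 1.629]
contact_force: [2.3, -5.2, 1.0]
opening: 0.0255
grip_force: 30.0
```

Request:
{"op": "arm_command", "data": {
  "series": [
    {"x": -0.5, "y": 0.3, "z": 0.5, "rx": 0, "ry": 0, "rz": 0},
    {"x": -0.5, "y": 0.3, "z": 0.8, "rx": 0, "ry": 0, "rz": 0},
    {"x": -0.5, "y": 0.3, "z": 0.8, "rx": 0, "ry": 0, "rz": 0}
  ]
}}

```text
time: 33.9
tool_pos: [0.4489, 0.226, 0.1653]
tool_rot: [-3.141, -0.0, 1.629]
contact_force: [-3.0, -4.6, 9.0]
opening: 0.0253
grip_force: 30.0
```

Request:
{"op": "arm_command", "data": {
  "series": [
    {"x": 0, "y": 0, "z": 0, "rx": 0, "ry": 0, "rz": 0},
    {"x": 0, "y": 0, "z": 0, "rx": 0, "ry": 0, "rz": 0},
    {"x": 0, "y": 0, "z": 0, "rx": 0, "ry": 0, "rz": 0},
    {"x": 0, "y": 0, "z": 0, "rx": 0, "ry": 0, "rz": 0},
    {"x": 0, "y": 0, "z": -10, "rx": 0, "ry": 0, "rz": 0},
    {"x": 0, "y": 0, "z": -30, "rx": 0, "ry": 0, "rz": 0},
    {"x": 0, "y": 0, "z": -70, "rx": 0, "ry": 0, "rz": 0},
    {"x": 0, "y": 0, "z": -105, "rx": 0, "ry": 0, "rz": 0},
    {"x": 0, "y": 0, "z": -105, "rx": 0, "ry": 0, "rz": 0},
    {"x": 0, "y": 0, "z": -105, "rx": 0, "ry": 0, "rz": 0}
  ],
  "hand": 38
}}

```text
time: 34.9
tool_pos: [0.4492, 0.226, 0.271]
tool_rot: [3.139, -0.001, 1.629]
contact_force: [0.2, -0.1, -0.4]
opening: 0.0382
grip_force: 0.0
```

Run:
```python
from h import *
rel([.4542,-.3612,.27],[np.pi,0,np.pi/2+.059])
```

```text
shift [-586.5  -29.2    0.5] rot [ 0.12 -0.03 -0.05]
```

Request:
{"op": "arm_command", "data": {
  "series": [
    {"x": -45, "y": -2, "z": 0, "rx": 0, "ry": 0, "rz": 0},
    {"x": -93, "y": -5, "z": 0, "rx": 0, "ry": 0, "rz": 0},
    {"x": -141, "y": -7, "z": 0, "rx": 0, "ry": 0, "rz": 0},
    {"x": -189, "y": -9, "z": 0, "rx": 0, "ry": 0, "rz": 0},
    {"x": -237, "y": -12, "z": 0, "rx": 0, "ry": 0, "rz": 0},
    {"x": -285, "y": -14, "z": 0, "rx": 0, "ry": 0, "rz": 0},
    {"x": -333, "y": -17, "z": 0, "rx": 0, "ry": 0, "rz": 0},
    {"x": -381, "y": -19, "z": 0, "rx": 0, "ry": 0, "rz": 0},
    {"x": -429, "y": -21, "z": 0, "rx": 0, "ry": 0, "rz": 0},
    {"x": -477, "y": -24, "z": 0, "rx": 0, "ry": 0, "rz": 0},
    {"x": -520, "y": -26, "z": 0, "rx": 0, "ry": 0, "rz": 0},
    {"x": -555, "y": -28, "z": 0, "rx": 0, "ry": 0, "rz": 0},
    {"x": -580, "y": -29, "z": 0, "rx": 0, "ry": 0, "rz": 0},
    {"x": -586, "y": -29, "z": 0, "rx": 0, "ry": 0, "rz": 0},
    {"x": -586, "y": -29, "z": 0, "rx": 0, "ry": 0, "rz": 0},
    {"x": -586, "y": -29, "z": 0, "rx": 0, "ry": 0, "rz": 0}
  ],
  "hand": 46
}}

```text
time: 36.5
tool_pos: [0.4541, -0.3595, 0.2693]
tool_rot: [-3.141, -0.002, 1.63]
contact_force: [-1.3, 0.7, 0.3]
opening: 0.0458
grip_force: 0.0
```

Run:
```python
from h import *
s=observe();print(s['tool_pos'],s['tool_rot'],s['contact_force'])
rel([.4542,-.3612,.169],[np.pi,0,np.pi/2+.059])
```

```text
[ 0.4541 -0.3595  0.2693] [-3.1406 -0.0017  1.6295] [-1.3264  0.6797  0.3366]
shift [ -1.9   0.1 100.3] rot [-0.06 -0.1  -0.02]
```

Request:
{"op": "arm_command", "data": {
  "series": [
    {"x": -1.5, "y": 0, "z": 25, "rx": 0, "ry": 0, "rz": 0},
    {"x": -1.5, "y": 0, "z": 50, "rx": 0, "ry": 0, "rz": 0},
    {"x": -1.5, "y": 0, "z": 70, "rx": 0, "ry": 0, "rz": 0},
    {"x": -1.5, "y": 0, "z": 88, "rx": 0, "ry": 0, "rz": 0},
    {"x": -1.5, "y": 0, "z": 98, "rx": 0, "ry": 0, "rz": 0},
    {"x": -1.5, "y": 0, "z": 100, "rx": 0, "ry": 0, "rz": 0},
    {"x": -1.5, "y": 0, "z": 100, "rx": 0, "ry": 0, "rz": 0}
  ]
}}

```text
time: 37.2
tool_pos: [0.4546, -0.3618, 0.1704]
tool_rot: [3.141, 0.0, 1.63]
contact_force: [0.0, -0.1, 0.6]
opening: 0.0462
grip_force: 0.0
```

Request:
{"op": "arm_command", "data": {
  "series": [
    {"x": 0, "y": 0, "z": 0, "rx": 0, "ry": 0, "rz": 0},
    {"x": 0, "y": 0, "z": 0, "rx": 0, "ry": 0, "rz": 0},
    {"x": 0, "y": 0, "z": 0, "rx": 0, "ry": 0, "rz": 0},
    {"x": 0, "y": 0, "z": 0, "rx": 0, "ry": 0, "rz": 0},
    {"x": 0, "y": 0, "z": 0, "rx": 0, "ry": 0, "rz": 0},
    {"x": 0, "y": 0, "z": 0, "rx": 0, "ry": 0, "rz": 0}
  ],
  "hand": 0,
  "squeeze": 30
}}

```text
time: 37.8
tool_pos: [0.4545, -0.3625, 0.1705]
tool_rot: [3.141, 0.001, 1.629]
contact_force: [-0.9, 0.7, 5.3]
opening: 0.0253
grip_force: 30.0
```

Request:
{"op": "arm_command", "data": {
  "series": [
    {"x": 0, "y": 0, "z": -10, "rx": 0, "ry": 0, "rz": 0},
    {"x": 0, "y": 0, "z": -25, "rx": 0, "ry": 0, "rz": 0},
    {"x": 0, "y": 0, "z": -45, "rx": 0, "ry": 0, "rz": 0},
    {"x": 0, "y": 0, "z": -75, "rx": 0, "ry": 0, "rz": 0},
    {"x": 0, "y": 0, "z": -105, "rx": 0, "ry": 0, "rz": 0},
    {"x": 0, "y": 0, "z": -120, "rx": 0, "ry": 0, "rz": 0},
    {"x": 0, "y": 0, "z": -120, "rx": 0, "ry": 0, "rz": 0}
  ]
}}

```text
time: 38.5
tool_pos: [0.4548, -0.3628, 0.2924]
tool_rot: [3.139, 0.003, 1.629]
contact_force: [0.2, -0.2, -3.4]
opening: 0.0254
grip_force: 30.0
```

Run:
```python
from h import *
s=observe();print(s['tool_pos'],s['tool_rot'],s['opening'])
rel([.5049,.2293,.258],[np.pi,0,np.pi/2+.059])
```

```text
[ 0.4548 -0.3628  0.2924] [3.1387 0.0034 1.6289] 0.02540486740053457
shift [588.3  84.3  32.7] rot [ 0.16  0.19 -0.05]
```

Request:
{"op": "arm_command", "data": {
  "series": [
    {"x": 40, "y": 0, "z": -8, "rx": 0, "ry": 0, "rz": 0},
    {"x": 85, "y": 0, "z": -15, "rx": 0, "ry": 0, "rz": 0},
    {"x": 130, "y": 0, "z": -15, "rx": 0, "ry": 0, "rz": 0},
    {"x": 178, "y": 0, "z": -15, "rx": 0, "ry": 0, "rz": 0},
    {"x": 226, "y": 0, "z": -15, "rx": 0, "ry": 0, "rz": 0},
    {"x": 272, "y": 12, "z": -15, "rx": 0, "ry": 0, "rz": 0},
    {"x": 318, "y": 25, "z": -15, "rx": 0, "ry": 0, "rz": 0},
    {"x": 364, "y": 40, "z": -15, "rx": 0, "ry": 0, "rz": 0},
    {"x": 410, "y": 55, "z": -10, "rx": 0, "ry": 0, "rz": 0},
    {"x": 455, "y": 70, "z": -5, "rx": 0, "ry": 0, "rz": 0},
    {"x": 500, "y": 80, "z": 0, "rx": 0, "ry": 0, "rz": 0},
    {"x": 540, "y": 84, "z": 0, "rx": 0, "ry": 0, "rz": 0},
    {"x": 570, "y": 84, "z": 0, "rx": 0, "ry": 0, "rz": 0},
    {"x": 588, "y": 84, "z": 5, "rx": 0, "ry": 0, "rz": 0},
    {"x": 588, "y": 84, "z": 15, "rx": 0, "ry": 0, "rz": 0},
    {"x": 588, "y": 84, "z": 25, "rx": 0, "ry": 0, "rz": 0},
    {"x": 588, "y": 84, "z": 33, "rx": 0, "ry": 0, "rz": 0},
    {"x": 588, "y": 84, "z": 33, "rx": 0, "ry": 0, "rz": 0},
    {"x": 588, "y": 84, "z": 33, "rx": 0, "ry": 0, "rz": 0}
  ]
}}

```text
time: 40.4
tool_pos: [0.5042, 0.2288, 0.2567]
tool_rot: [-3.141, 0.0, 1.628]
contact_force: [-0.3, 0.4, -2.2]
opening: 0.0252
grip_force: 30.0
```

Run:
```python
from h import *
s=observe();print(s['tool_pos'],s['tool_rot'],s['contact_force'])
rel([.5049,.2293,.232],[np.pi,0,np.pi/2+.059])
```

```text
[0.5042 0.2288 0.2567] [-3.1412  0.0002  1.6276] [-0.3352  0.4141 -2.2212]
shift [ 0.5  0.7 24.7] rot [-0.02  0.01 -0.12]
```

Request:
{"op": "arm_command", "data": {
  "series": [
    {"x": 0, "y": 0.5, "z": 5, "rx": 0, "ry": 0, "rz": 0},
    {"x": 0, "y": 0.5, "z": 9, "rx": 0, "ry": 0, "rz": 0},
    {"x": 0, "y": 0.5, "z": 13, "rx": 0, "ry": 0, "rz": 0},
    {"x": 0, "y": 0.5, "z": 17, "rx": 0, "ry": 0, "rz": 0},
    {"x": 0, "y": 0.5, "z": 21, "rx": 0, "ry": 0, "rz": 0},
    {"x": 0, "y": 0.5, "z": 25, "rx": 0, "ry": 0, "rz": 0},
    {"x": 0, "y": 0.5, "z": 25, "rx": 0, "ry": 0, "rz": 0}
  ]
}}

```text
time: 41.1
tool_pos: [0.5043, 0.2296, 0.2312]
tool_rot: [-3.141, 0.0, 1.629]
contact_force: [-0.2, 1.0, -3.0]
opening: 0.0258
grip_force: 30.0
```

Request:
{"op": "arm_command", "data": {
  "series": [
    {"x": 0, "y": 0, "z": 8, "rx": 0, "ry": 0, "rz": 0},
    {"x": 0, "y": 0, "z": 16, "rx": 0, "ry": 0, "rz": 0},
    {"x": 0, "y": 0, "z": 24, "rx": 0, "ry": 0, "rz": 0},
    {"x": 0, "y": 0, "z": 32, "rx": 0, "ry": 0, "rz": 0},
    {"x": 0, "y": 0, "z": 40, "rx": 0, "ry": 0, "rz": 0},
    {"x": 0, "y": 0, "z": 48, "rx": 0, "ry": 0, "rz": 0},
    {"x": 0, "y": 0, "z": 55, "rx": 0, "ry": 0, "rz": 0},
    {"x": 0, "y": 0, "z": 60, "rx": 0, "ry": 0, "rz": 0},
    {"x": 0, "y": 0, "z": 63, "rx": 0, "ry": 0, "rz": 0},
    {"x": 0, "y": 0, "z": 63, "rx": 0, "ry": 0, "rz": 0}
  ]
}}

```text
time: 42.1
tool_pos: [0.5044, 0.2296, 0.1685]
tool_rot: [-3.141, 0.0, 1.629]
contact_force: [0.4, -0.4, -2.2]
opening: 0.0255
grip_force: 30.0
```

Request:
{"op": "arm_command", "data": {
  "series": [
    {"x": 0, "y": 0, "z": 1, "rx": 0, "ry": 0, "rz": 0},
    {"x": 0, "y": 0, "z": 2, "rx": 0, "ry": 0, "rz": 0},
    {"x": 0, "y": 0, "z": 3, "rx": 0, "ry": 0, "rz": 0},
    {"x": 0, "y": 0, "z": 3.7, "rx": 0, "ry": 0, "rz": 0},
    {"x": 0, "y": 0, "z": 3.7, "rx": 0, "ry": 0, "rz": 0}
  ]
}}

```text
time: 42.6
tool_pos: [0.5046, 0.2296, 0.1656]
tool_rot: [3.141, 0.0, 1.629]
contact_force: [-1.3, 0.1, 2.1]
opening: 0.0252
grip_force: 30.0
```

Request:
{"op": "arm_command", "data": {
  "series": [
    {"x": 0, "y": 0, "z": 0.4, "rx": 0, "ry": 0, "rz": 0},
    {"x": 0, "y": 0, "z": 0.4, "rx": 0, "ry": 0, "rz": 0}
  ]
}}

```text
time: 42.8
tool_pos: [0.5046, 0.2297, 0.1656]
tool_rot: [3.141, -0.0, 1.629]
contact_force: [-2.7, -0.7, 6.2]
opening: 0.0255
grip_force: 30.0
```

Request:
{"op": "arm_command", "data": {
  "series": [
    {"x": 0, "y": 0, "z": 0, "rx": 0, "ry": 0, "rz": 0},
    {"x": 0, "y": 0, "z": 0, "rx": 0, "ry": 0, "rz": 0},
    {"x": 0, "y": 0, "z": 0, "rx": 0, "ry": 0, "rz": 0},
    {"x": 0, "y": 0, "z": 0, "rx": 0, "ry": 0, "rz": 0},
    {"x": 0, "y": 0, "z": -10, "rx": 0, "ry": 0, "rz": 0},
    {"x": 0, "y": 0, "z": -30, "rx": 0, "ry": 0, "rz": 0},
    {"x": 0, "y": 0, "z": -70, "rx": 0, "ry": 0, "rz": 0},
    {"x": 0, "y": 0, "z": -110, "rx": 0, "ry": 0, "rz": 0},
    {"x": -40, "y": 0, "z": -135, "rx": 0, "ry": 0, "rz": 0},
    {"x": -80, "y": 0, "z": -135, "rx": 0, "ry": 0, "rz": 0},
    {"x": -80, "y": 0, "z": -135, "rx": 0, "ry": 0, "rz": 0},
    {"x": -80, "y": 0, "z": -135, "rx": 0, "ry": 0, "rz": 0}
  ],
  "hand": 38
}}

```text
time: 44.0
tool_pos: [0.5092, 0.1493, 0.3004]
tool_rot: [3.141, -0.0, 1.627]
contact_force: [-0.3, 0.3, 0.4]
opening: 0.0379
grip_force: 0.0
```

Run:
```python
from h import *
s=observe();print(s['tool_pos'],s['tool_rot'])
u=np.array([-.0586,.9983,0]);h=np.array([.530,.2774,0])
w=cam('wrist');t=cam('top')
for n,c in(('w',w),('t',t)):
  for q in('holder','mug','lip','scraper'):
    for d in mark_of(c,q)[:8]: print(n,q,np.round(d['point'],4),round(d['confidence'],2))
rel(h+.105*u+[0,0,.30],[np.pi,0,np.pi/2+.059])
rel(h+.105*u+[0,0,.2185],[np.pi,0,np.pi/2+.059])
for p in np.r_[1.8:-.01:19j]:
  r=np.array([-np.cos(p),np.sin(p)]);q=np.array([np.sin(p),np.cos(p)]);P=75*r+62*q
  print(round(p,2),(P+[9.5,0]-[105,0]).round(1), -(P[1]-63).round(1))
cv2.imwrite('pics/seat.png',cv2.resize(w['pixels'],(800,600),interpolation=cv2.INTER_CUBIC))
```

```text
[0.5092 0.1493 0.3004] [ 3.141  -0.0004  1.6269]
w holder [0.4534 0.2222 0.0109] 0.72
w holder [0.5003 0.2331 0.0077] 0.59
w holder [0.6203 0.2378 0.0057] 0.59
w scraper [0.6165 0.2387 0.0079] 0.6
t holder [ 0.6058 -0.5401 -0.0001] 0.84
t holder [ 0.4666 -0.5317 -0.0004] 0.63
t holder [ 0.3258 -0.3426  0.    ] 0.62
t holder [ 0.4966 -0.1615  0.0019] 0.53
t mug [ 0.4728  0.4285 -0.0001] 0.7
t mug [0.4488 0.2269 0.0868] 0.6
t lip [0.5293 0.296  0.1818] 0.89
t scraper [ 0.5238 -0.041   0.0019] 0.76
shift [230.8  28.4  -0.4] rot [-0.02  0.01 -0.01]
shift [230.8  28.4  81.1] rot [-0.02  0.01 -0.01]
1.8 [-18.1  59. ] 4.0
1.7 [-24.4  66.4] -3.4
1.6 [-31.4  73.2] -10.2
1.5 [-39.1  79.3] -16.3
1.4 [-47.3  84.6] -21.6
1.3 [-56.1  89. ] -26.0
1.2 [-65.2  92.5] -29.5
1.1 [-74.6  95. ] -32.0
1.0 [-84.3  96.7] -33.7
0.9 [-94.   97.3] -34.3
0.79 [-103.8   97. ] -34.0
0.69 [-113.5   95.6] -32.6
0.59 [-123.    93.3] -30.3
0.49 [-132.2   90.1] -27.1
0.39 [-141.1   86. ] -23.0
0.29 [-149.5   80.9] -17.9
0.19 [-157.4   75.1] -12.1
0.09 [-164.6   68.5] -5.5
-0.01 [-171.1   61.2] 1.8
```

View pics/seat.png

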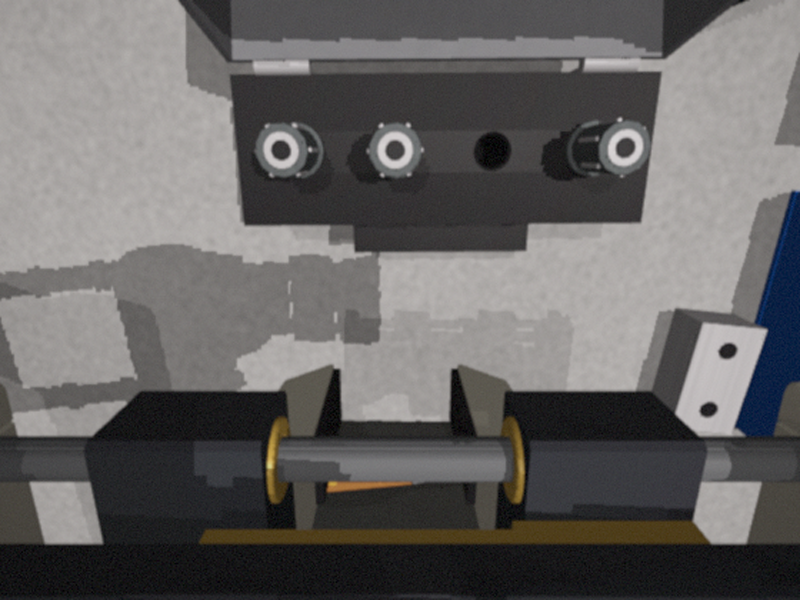

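All three collars are flush on the block, with heads at (282,150), (395,150) and (625,148), and one bore empty at (492,150). The scraper appears to have been knocked; I'll deal with that after shutting the cover. I go behind the hood with closed fingers.

Request:
{"op": "arm_command", "data": {
  "series": [
    {"x": 40, "y": 5, "z": -20, "rx": 0, "ry": 0, "rz": 0},
    {"x": 80, "y": 10, "z": -20, "rx": 0, "ry": 0, "rz": 0},
    {"x": 125, "y": 16, "z": -20, "rx": 0, "ry": 0, "rz": 0},
    {"x": 170, "y": 22, "z": -20, "rx": 0, "ry": 0, "rz": 0},
    {"x": 205, "y": 28, "z": -10, "rx": 0, "ry": 0, "rz": 0},
    {"x": 231, "y": 28, "z": 0, "rx": 0, "ry": 0, "rz": 0},
    {"x": 231, "y": 28, "z": 0, "rx": 0, "ry": 0, "rz": 0},
    {"x": 231, "y": 28, "z": 0, "rx": 0, "ry": 0, "rz": 0},
    {"x": 231, "y": 28, "z": 25, "rx": 0, "ry": 0, "rz": 0},
    {"x": 231, "y": 28, "z": 50, "rx": 0, "ry": 0, "rz": 0},
    {"x": 231, "y": 28, "z": 70, "rx": 0, "ry": 0, "rz": 0},
    {"x": 231, "y": 28, "z": 81, "rx": 0, "ry": 0, "rz": 0},
    {"x": 231, "y": 28, "z": 81, "rx": 0, "ry": 0, "rz": 0},
    {"x": 231, "y": 28, "z": 81, "rx": 0, "ry": 0, "rz": 0}
  ],
  "hand": 0,
  "squeeze": 10
}}

```text
time: 45.9
tool_pos: [0.5243, 0.3816, 0.22]
tool_rot: [3.14, -0.001, 1.628]
contact_force: [0.2, 0.3, 0.9]
opening: 0.0005
grip_force: 0.0
```

Request:
{"op": "arm_command", "data": {
  "series": [
    {"x": -8, "y": 0, "z": 2, "rx": 0, "ry": 0, "rz": 0},
    {"x": -14, "y": 0, "z": 2, "rx": 0, "ry": 0, "rz": 0},
    {"x": -18, "y": 0, "z": 2, "rx": 0, "ry": 0, "rz": 0},
    {"x": -21, "y": 0, "z": 0, "rx": 0, "ry": 0, "rz": 0},
    {"x": -24, "y": 0, "z": -3, "rx": 0, "ry": 0, "rz": 0},
    {"x": -28, "y": 0, "z": -7, "rx": 0, "ry": 0, "rz": 0},
    {"x": -31, "y": 0, "z": -10, "rx": 0, "ry": 0, "rz": 0},
    {"x": -35, "y": 0, "z": -13, "rx": 0, "ry": 0, "rz": 0},
    {"x": -39, "y": 0, "z": -16, "rx": 0, "ry": 0, "rz": 0},
    {"x": -47, "y": 0, "z": -22, "rx": 0, "ry": 0, "rz": 0},
    {"x": -47, "y": 0, "z": -22, "rx": 0, "ry": 0, "rz": 0}
  ]
}}

```text
time: 47.0
tool_pos: [0.5266, 0.3335, 0.2411]
tool_rot: [-3.141, 0.002, 1.628]
contact_force: [0.5, 0.6, 0.7]
opening: 0.0004
grip_force: 0.1
```

Run:
```python
from h import *
b=cam('scene');t=cam('top')
for c in(b,t):
  for q in('lip','scraper','mug'):
    for d in mark_of(c,q)[:2]: print(q,np.round(d['point'],4),round(d['confidence'],2))
```

```text
lip [0.5316 0.2586 0.1848] 0.96
scraper [ 0.526  -0.0356  0.0037] 0.58
lip [0.5304 0.2568 0.1846] 0.84
scraper [0.5043 0.2291 0.0916] 0.66
scraper [ 0.522  -0.0367 -0.0024] 0.65
mug [0.5317 0.2564 0.1844] 0.72
mug [0.618  0.2352 0.0121] 0.6
```

The lip mark puts the cover at about 1.37 rad, following as planned. I sweep on to shut it.

Request:
{"op": "arm_command", "data": {
  "series": [
    {"x": -9, "y": 0, "z": -4, "rx": 0, "ry": 0, "rz": 0},
    {"x": -18, "y": 0, "z": -8, "rx": 0, "ry": 0, "rz": 0},
    {"x": -27, "y": 0, "z": -10, "rx": 0, "ry": 0, "rz": 0},
    {"x": -37, "y": 0, "z": -12, "rx": 0, "ry": 0, "rz": 0},
    {"x": -47, "y": 0, "z": -12, "rx": 0, "ry": 0, "rz": 0},
    {"x": -57, "y": 0, "z": -12, "rx": 0, "ry": 0, "rz": 0},
    {"x": -66, "y": 0, "z": -11, "rx": 0, "ry": 0, "rz": 0},
    {"x": -76, "y": 0, "z": -8, "rx": 0, "ry": 0, "rz": 0},
    {"x": -85, "y": 0, "z": -5, "rx": 0, "ry": 0, "rz": 0},
    {"x": -94, "y": 0, "z": -1, "rx": 0, "ry": 0, "rz": 0},
    {"x": -98, "y": 0, "z": 1, "rx": 0, "ry": 0, "rz": 0},
    {"x": -98, "y": 0, "z": 1, "rx": 0, "ry": 0, "rz": 0}
  ]
}}

```text
time: 48.6
tool_pos: [0.532, 0.2365, 0.2392]
tool_rot: [-3.14, 0.001, 1.628]
contact_force: [0.3, 0.1, -1.3]
opening: 0.0006
grip_force: 0.0
```

Request:
{"op": "arm_command", "data": {
  "series": [
    {"x": -4, "y": 0, "z": 3, "rx": 0, "ry": 0, "rz": 0},
    {"x": -8, "y": 0, "z": 6, "rx": 0, "ry": 0, "rz": 0},
    {"x": -12, "y": 0, "z": 9, "rx": 0, "ry": 0, "rz": 0},
    {"x": -16, "y": 0, "z": 12, "rx": 0, "ry": 0, "rz": 0},
    {"x": -20, "y": 0, "z": 15, "rx": 0, "ry": 0, "rz": 0},
    {"x": -23, "y": 0, "z": 18, "rx": 0, "ry": 0, "rz": 0},
    {"x": -26, "y": 0, "z": 20, "rx": 0, "ry": 0, "rz": 0},
    {"x": -26, "y": 0, "z": 21, "rx": 0, "ry": 0, "rz": 0},
    {"x": -26, "y": 0, "z": 21, "rx": 0, "ry": 0, "rz": 0}
  ]
}}

```text
time: 49.5
tool_pos: [0.5336, 0.2112, 0.2187]
tool_rot: [-3.141, 0.0, 1.629]
contact_force: [-0.6, -0.1, -0.6]
opening: 0.0006
grip_force: 0.0
```

Request:
{"op": "arm_command", "data": {
  "series": [
    {"x": 0, "y": 0, "z": 0.7, "rx": 0, "ry": 0, "rz": 0},
    {"x": 0, "y": 0, "z": 1.4, "rx": 0, "ry": 0, "rz": 0},
    {"x": 0, "y": 0, "z": 2, "rx": 0, "ry": 0, "rz": 0},
    {"x": 0, "y": 0, "z": 2, "rx": 0, "ry": 0, "rz": 0}
  ]
}}

```text
time: 49.9
tool_pos: [0.5337, 0.2113, 0.2177]
tool_rot: [3.141, 0.0, 1.629]
contact_force: [-1.4, -1.1, 6.1]
opening: 0.0002
grip_force: 3.1
```

Request:
{"op": "arm_command", "data": {
  "series": [
    {"x": 0, "y": 0, "z": 0.7, "rx": 0, "ry": 0, "rz": 0},
    {"x": 0, "y": 0, "z": 1.5, "rx": 0, "ry": 0, "rz": 0},
    {"x": 0, "y": 0, "z": 1.5, "rx": 0, "ry": 0, "rz": 0}
  ]
}}

```text
time: 50.2
tool_pos: [0.5337, 0.2113, 0.2176]
tool_rot: [3.14, 0.0, 1.629]
contact_force: [-4.9, -2.0, 14.7]
opening: 0.0005
grip_force: 7.4
```

Request:
{"op": "arm_command", "data": {
  "series": [
    {"x": 0, "y": 0, "z": -15, "rx": 0, "ry": 0, "rz": 0},
    {"x": -30, "y": 0, "z": -50, "rx": 0, "ry": 0, "rz": 0},
    {"x": -75, "y": -10, "z": -70, "rx": 0, "ry": 0, "rz": 0},
    {"x": -120, "y": -20, "z": -70, "rx": 0, "ry": 0, "rz": 0},
    {"x": -165, "y": -30, "z": -70, "rx": 0, "ry": 0, "rz": 0},
    {"x": -210, "y": -40, "z": -70, "rx": 0, "ry": 0, "rz": 0},
    {"x": -250, "y": -50, "z": -70, "rx": 0, "ry": 0, "rz": 0},
    {"x": -280, "y": -100, "z": -70, "rx": 0, "ry": 0, "rz": 0},
    {"x": -300, "y": -140, "z": -70, "rx": 0, "ry": 0, "rz": 0},
    {"x": -300, "y": -140, "z": -70, "rx": 0, "ry": 0, "rz": 0},
    {"x": -300, "y": -140, "z": -70, "rx": 0, "ry": 0, "rz": 0},
    {"x": -300, "y": -140, "z": -70, "rx": 0, "ry": 0, "rz": 0}
  ]
}}

```text
time: 51.4
tool_pos: [0.4122, -0.0961, 0.2857]
tool_rot: [3.14, 0.0, 1.629]
contact_force: [0.1, -0.6, 0.3]
opening: 0.0009
grip_force: 0.0
```

Run:
```python
from h import *
s=observe();print(s['tool_pos'],s['tool_rot'])
b=cam('scene');t=cam('top');w=cam('wrist')
for c in(b,t,w):
  for q in('lip','scraper','mat'):
    for d in mark_of(c,q)[:2]: print(q,np.round(d['point'],4),round(d['confidence'],2))
for c in(t,w):
  try: print(axis(c,'scraper',[.525,-.04,.01],.012)[0],axis(c,'mat',[.55,-.055,.003],.003)[0])
  except Exception as e: print(e)
cv2.imwrite('pics/fin.png',np.hstack([cv2.resize(b['pixels'][130:290,230:430],(400,320),interpolation=cv2.INTER_CUBIC),cv2.resize(t['pixels'][150:310,130:330],(400,320),interpolation=cv2.INTER_CUBIC)]))
```

```text
[ 0.4122 -0.0961  0.2857] [3.1401 0.0003 1.6291]
lip [0.5343 0.1821 0.0951] 0.7
lip [ 0.6951 -0.3857  0.0011] 0.62
scraper [ 0.5263 -0.0371  0.0018] 0.63
mat [ 0.5525 -0.0532 -0.0024] 0.83
lip [0.5408 0.1771 0.0923] 0.85
scraper [ 0.5222 -0.0373 -0.0018] 0.74
mat [ 0.5485 -0.0574 -0.0008] 0.66
lip [ 0.7121 -0.2707  0.0016] 0.75
scraper [ 0.5188 -0.0347  0.0022] 0.91
mat [ 0.546  -0.0537 -0.0001] 0.82
((567.4224243164062, -31.191240310668945), (87.71834564208984, 28.984180450439453), 8.12005615234375) ((576.9659423828125, -53.76613235473633), (160.1014404296875, 119.882080078125), 2.616227149963379)
((524.6307983398438, -37.7884521484375), (181.7913360595703, 30.855966567993164), 9.01823902130127) ((548.4779663085938, -55.01519012451172), (221.12217712402344, 121.0165786743164), 2.7571518421173096)
```

View pics/fin.png

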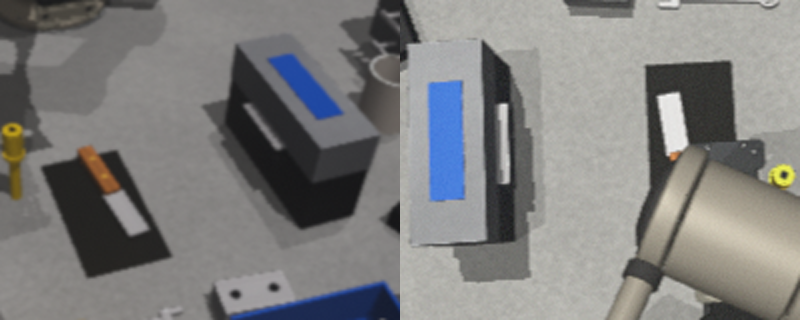

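The cover is shut: the grey hood sits flush in both crops. The scraper was knocked so its handle end reaches the mat's edge (left crop (82,150)). I'll pick it up and put it back centred.

Run:
```python
from h import *
rel([.5157,-.0392,.16],[np.pi,0,.157])
```

```text
shift [ 51.  107.5 125.4] rot [ 0.01  0.   84.33]
```

Request:
{"op": "arm_command", "data": {
  "series": [
    {"x": 20, "y": 30, "z": 0, "rx": 0, "ry": 0, "rz": 8},
    {"x": 40, "y": 60, "z": 0, "rx": 0, "ry": 0, "rz": 16},
    {"x": 51, "y": 90, "z": 0, "rx": 0, "ry": 0, "rz": 24},
    {"x": 51, "y": 107, "z": 0, "rx": 0, "ry": 0, "rz": 32},
    {"x": 51, "y": 107, "z": 0, "rx": 0, "ry": 0, "rz": 40},
    {"x": 51, "y": 107, "z": 20, "rx": 0, "ry": 0, "rz": 48},
    {"x": 51, "y": 107, "z": 40, "rx": 0, "ry": 0, "rz": 56},
    {"x": 51, "y": 107, "z": 60, "rx": 0, "ry": 0, "rz": 64},
    {"x": 51, "y": 107, "z": 80, "rx": 0, "ry": 0, "rz": 72},
    {"x": 51, "y": 107, "z": 100, "rx": 0, "ry": 0, "rz": 80},
    {"x": 51, "y": 107, "z": 120, "rx": 0, "ry": 0, "rz": 84.3},
    {"x": 51, "y": 107, "z": 125, "rx": 0, "ry": 0, "rz": 84.3},
    {"x": 51, "y": 107, "z": 125, "rx": 0, "ry": 0, "rz": 84.3},
    {"x": 51, "y": 107, "z": 125, "rx": 0, "ry": 0, "rz": 84.3}
  ],
  "hand": 60
}}

```text
time: 53.6
tool_pos: [0.5157, -0.0393, 0.1611]
tool_rot: [3.141, -0.001, 0.159]
contact_force: [-0.1, 0.7, 0.3]
opening: 0.0601
grip_force: 0.0
```

Run:
```python
from h import *
s=observe();print(s['tool_pos'],s['tool_rot'])
w=cam('wrist');print(axis(w,'scraper',[.525,-.04,.01],.014)[0])
rel([.5157,-.0392,.0705],[np.pi,0,.157])
```

```text
[ 0.5157 -0.0393  0.1611] [ 3.141  -0.0012  0.1592]
((530.329833984375, -35.577903747558594), (166.36734008789062, 31.045434951782227), 9.055971145629883)
shift [-0.2 -0.2 90.9] rot [ 0.05 -0.11  0.09]
```

Request:
{"op": "arm_command", "data": {
  "series": [
    {"x": 0, "y": 0, "z": 30, "rx": 0, "ry": 0, "rz": 0},
    {"x": 0, "y": 0, "z": 60, "rx": 0, "ry": 0, "rz": 0},
    {"x": 0, "y": 0, "z": 80, "rx": 0, "ry": 0, "rz": 0},
    {"x": 0, "y": 0, "z": 89, "rx": 0, "ry": 0, "rz": 0},
    {"x": 0, "y": 0, "z": 91, "rx": 0, "ry": 0, "rz": 0},
    {"x": 0, "y": 0, "z": 91, "rx": 0, "ry": 0, "rz": 0}
  ]
}}

```text
time: 54.3
tool_pos: [0.5157, -0.0394, 0.0701]
tool_rot: [3.141, -0.001, 0.158]
contact_force: [0.7, -0.3, 0.3]
opening: 0.0599
grip_force: 0.0
```

Request:
{"op": "arm_command", "data": {
  "series": [
    {"x": 0, "y": 0, "z": 0, "rx": 0, "ry": 0, "rz": 0},
    {"x": 0, "y": 0, "z": 0, "rx": 0, "ry": 0, "rz": 0},
    {"x": 0, "y": 0, "z": 0, "rx": 0, "ry": 0, "rz": 0},
    {"x": 0, "y": 0, "z": 0, "rx": 0, "ry": 0, "rz": 0},
    {"x": 0, "y": 0, "z": 0, "rx": 0, "ry": 0, "rz": 0},
    {"x": 0, "y": 0, "z": 0, "rx": 0, "ry": 0, "rz": 0},
    {"x": 0, "y": 0, "z": 0, "rx": 0, "ry": 0, "rz": 0}
  ],
  "hand": 0,
  "squeeze": 30
}}

```text
time: 55.0
tool_pos: [0.5152, -0.0392, 0.0695]
tool_rot: [3.141, -0.0, 0.158]
contact_force: [-0.3, 1.3, 1.8]
opening: 0.0238
grip_force: 30.0
```

Request:
{"op": "arm_command", "data": {
  "series": [
    {"x": 0, "y": 0, "z": -8, "rx": 0, "ry": 0, "rz": 0},
    {"x": 0, "y": 0, "z": -16, "rx": 0, "ry": 0, "rz": 0},
    {"x": 10, "y": 10, "z": -20, "rx": 0, "ry": 0, "rz": 3},
    {"x": 21, "y": 20, "z": -20, "rx": 0, "ry": 0, "rz": 6.3},
    {"x": 21, "y": 20, "z": -15, "rx": 0, "ry": 0, "rz": 6.3},
    {"x": 21, "y": 20, "z": -8, "rx": 0, "ry": 0, "rz": 6.3},
    {"x": 21, "y": 20, "z": -3, "rx": 0, "ry": 0, "rz": 6.3},
    {"x": 21, "y": 20, "z": -1, "rx": 0, "ry": 0, "rz": 6.3},
    {"x": 21, "y": 20, "z": 0, "rx": 0, "ry": 0, "rz": 6.3},
    {"x": 21, "y": 20, "z": 0, "rx": 0, "ry": 0, "rz": 6.3}
  ]
}}

```text
time: 56.0
tool_pos: [0.5379, -0.0552, 0.0695]
tool_rot: [-3.141, 0.002, 0.049]
contact_force: [-3.9, 0.4, 5.1]
opening: 0.0239
grip_force: 30.0
```

Release, back away, and check.

Request:
{"op": "arm_command", "data": {
  "series": [
    {"x": 0, "y": 0, "z": 0, "rx": 0, "ry": 0, "rz": 0},
    {"x": 0, "y": 0, "z": 0, "rx": 0, "ry": 0, "rz": 0},
    {"x": 0, "y": 0, "z": 0, "rx": 0, "ry": 0, "rz": 0},
    {"x": 0, "y": 0, "z": 0, "rx": 0, "ry": 0, "rz": 0},
    {"x": 0, "y": 0, "z": -20, "rx": 0, "ry": 0, "rz": 0},
    {"x": 0, "y": 0, "z": -60, "rx": 0, "ry": 0, "rz": 0},
    {"x": 0, "y": 0, "z": -110, "rx": 0, "ry": 0, "rz": 0},
    {"x": -40, "y": 0, "z": -160, "rx": 0, "ry": 0, "rz": 0},
    {"x": -85, "y": 0, "z": -200, "rx": 0, "ry": 0, "rz": 0},
    {"x": -90, "y": 0, "z": -210, "rx": 0, "ry": 0, "rz": 0},
    {"x": -90, "y": 0, "z": -210, "rx": 0, "ry": 0, "rz": 0},
    {"x": -90, "y": 0, "z": -210, "rx": 0, "ry": 0, "rz": 0}
  ],
  "hand": 60
}}

```text
time: 57.2
tool_pos: [0.4493, -0.0601, 0.2798]
tool_rot: [3.141, -0.002, 0.047]
contact_force: [-0.4, -0.7, -0.1]
opening: 0.0599
grip_force: 0.0
```

Run:
```python
from h import *
w=cam('wrist');b=cam('scene')
print(axis(w,'scraper',[.55,-.055,.01],.012)[0],axis(w,'mat',[.55,-.055,.003],.003)[0])
for c in(w,b):
  for q in('lip','scraper','mat'):
    for d in mark_of(c,q)[:1]: print(q,np.round(d['point'],4),round(d['confidence'],2))
cv2.imwrite('pics/end.png',np.hstack([cv2.resize(b['pixels'],(480,360)),cv2.resize(w['pixels'],(320,240)).repeat(1,0) if 0 else cv2.copyMakeBorder(cv2.resize(w['pixels'],(320,240)),0,120,0,0,0)]))
```

```text
((539.0498046875, -55.73102951049805), (167.5454864501953, 30.046600341796875), 1.842113733291626) ((531.9952392578125, -55.25567626953125), (186.36080932617188, 121.11656951904297), 2.9286386966705322)
scraper [ 0.5407 -0.0514  0.0051] 0.55
mat [ 0.5476 -0.0539  0.0005] 0.8
lip [0.5344 0.1794 0.0909] 0.97
scraper [ 0.5474 -0.0548  0.0028] 0.74
mat [ 0.5435 -0.0541 -0.0052] 0.56
```

View pics/end.png

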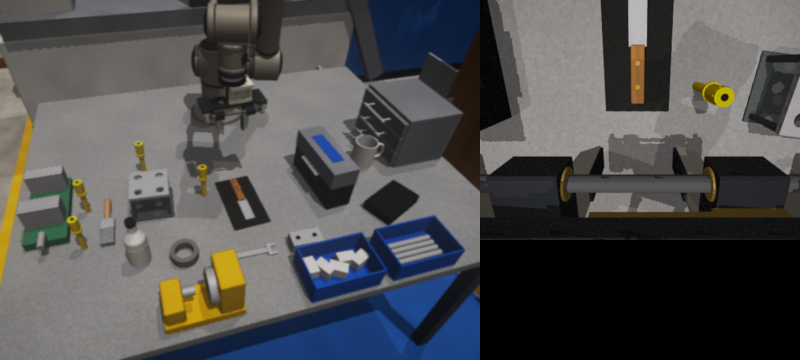

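The picture shows the cover shut at (325,165) and the stand empty at (150,190). The scraper lies centred on its mat at (242,200), and the yellow look-alikes and other things are where they were.

```bash
python3 -c "
from cell import *
print(hand_in())"
```

```text
the job is handed in; nothing more can be done
None
```

The job is handed in: I pried the cover open with the scraper, lowered all three holders fully home in the case, shut the cover, and put the scraper, which had been knocked aside meanwhile, back flat and centred on its mat (about 57 s of the 210 s).

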